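# Load the comb-flattening press, hang its weight and set the valve to float

## Task

Get the flattening press going: take the brush off its bed and lay it down on the desk, lay every reed comb that lies on the desk left of the press flat and lengthwise in a lane of its own in the bed, between the end stops, and hang the weight by its handle on the hook pin at the side of the raised platen. Only then push the valve lever away, through its stiff detent, until it stays in the float notch by itself, so that the weight brings the platen down level on the combs.

Things in the scene. Friction and masses are not known exactly. Their poses are not given: they have to be found in the camera images.
- press: Bench press for flattening warped combs, fixed; it stands elsewhere each time, yaw within 0.12. Origin: under the bed's centre, 2 mm above the desk; x away from the robot, y left, z up: the press frame meant below (mm). Base x -95 to 215, y -105 to 105. Steel bed plate 180 (x) x 206 (y), top at z = 30. Behind it a pedestal with swing cylinder, platen hinge at x 160, z 100.
- lane_1 (a point): Centre of the leftmost lane, on the bed surface (press y = +78); axes as the press. The four lanes run along x, each 31 mm wide and 160 long: stop bars 6 mm high close both ends (x = -88 to -80 and 80 to 88), guide blocks 8 mm high flank them near the ends (x = -75 to -45 and 45 to 75; 21 mm wide between lanes); from x = -45 to 45 the bed is bare beside a comb.
- lane_2 (a point): Centre of the second lane from the left, on the bed surface (press y = +26).
- lane_3 (a point): Centre of the third lane, on the bed surface (press y = -26).
- lane_4 (a point): Centre of the rightmost lane, on the bed surface (press y = -78).
- platen (a joint): Platen arm angle (rad): about 1.44 = raised and locked (start; the 160 x 176 mm platen stands upright behind the bed, up to 350 mm high, its face at press x = 70 to 105), 0 = level on 14 mm combs. Counterbalanced, oil damped. At hold it is locked and bears the weight; in float it sinks in about 3 s with the weight on, but hovers near 0.3 without it.
- hook_pin (a point): On the axis of the hook pin on the right platen arm: steel pin 11 mm across, sticking out level along press -y, bare from y = -130 to -200, then a flange 22 mm across to -206. This point: y = -165, 130 mm from the hinge; with the platen raised about 230 mm above the desk at press x = 143. Arm and platen edge lie at y = -88.
- valve_lever (a joint): Hydraulic valve lever (rad): 0 = hold (leaning 0.25 towards the robot), growing as the knob is pushed along press +x. Light return spring (2 N at the knob) to 0.26; then a sprung detent ball, 8 to 10 N at the knob, till 0.42; past that it drops into float and rests near 0.56 when let go (end stop 0.66). Let go earlier, it springs back.
- lever_knob (a point): Centre of the lever's black ball knob, 29 mm across, on an 11 mm stem, 110 mm above the pivot, which lies at press x 150, y 170, z 72, axis along y. The valve block below: x 105 to 195, y 145 to 195, top z = 74.
- weight: Dark cast weight, 0.6 to 0.85 kg, on the desk right of the press. Origin: centre of the underside. Block 80 (x) x 44 (y) x 40 mm; on it a stirrup handle 78 mm long (x), 16 mm thick (y): solid top bar from z = 72 to 100, and under it a window 56 mm wide and 32 high (z = 40 to 72) right through along y. Pinch the bar across its 16 mm; the pin goes through the window.
- weight_eye (a point): Middle of the underside of the handle's top bar (72 mm above the weight's underside), which rests on the hook pin when hung.
- dust_brush: Slim red dusting brush, 154 mm long, 10 wide, 9 thick, lying across the front row of guide blocks (underside at press z = 38). Origin: middle of its length, underside; its y runs along it to the handle end; balance point 16 mm along +y.
- reed_comb_1: Black moulded reed comb, 25 mm wide (x), 152 mm long (y), 14 mm high, 45 g; origin in the centre of its underside; lying flat on the desk or the 2 mm work mat left of the press, lengthwise roughly away from the robot. Two to four combs are present; an absent one reads None.
- reed_comb_2: Black moulded reed comb, 25 mm wide (x), 152 mm long (y), 14 mm high, 45 g; origin in the centre of its underside; lying flat on the desk or the 2 mm work mat left of the press, lengthwise roughly away from the robot. Two to four combs are present; an absent one reads None.
- reed_comb_3: Black moulded reed comb, 25 mm wide (x), 152 mm long (y), 14 mm high, 45 g; origin in the centre of its underside; lying flat on the desk or the 2 mm work mat left of the press, lengthwise roughly away from the robot. Two to four combs are present; an absent one reads None.
- reed_comb_4: Black moulded reed comb, 25 mm wide (x), 152 mm long (y), 14 mm high, 45 g; origin in the centre of its underside; lying flat on the desk or the 2 mm work mat left of the press, lengthwise roughly away from the robot. Two to four combs are present; an absent one reads None.
- tin: Bystander: round tin 94 mm across, 33 mm high, at the back left; leave it alone.
- bottle: Bystander: small dropper bottle 25 mm across, 84 mm high, at the back right; leave it alone.
Not all that is in view belongs to the job. What is shaped like the weight but green or orange is not meant.

How it is judged:
On the way, in this order (a step that is already met when the one before it is completed fails the run):
1. the brush lies on the desk off the press, every comb lies flat in a lane and the weight hangs on the hook pin, with the lever still at hold and the platen up (height (world z) of dust_brush below 0.02 m and horizontal distance between dust_brush and press above 0.13 m and x of reed_comb_1 in the frame of press between -0.008 and 0.008 m and z of reed_comb_1 in the frame of press between 0.026 and 0.034 m and angle between the y axis of each of reed_comb_1, reed_comb_2, reed_comb_3, reed_comb_4 and the x axis of press, either way round below 0.1 rad and angle between each of reed_comb_1, reed_comb_2, reed_comb_3, reed_comb_4's own z axis and vertical below 0.03 rad and (y of reed_comb_1 in the frame of lane_1 between -0.008 and 0.008 m or y of reed_comb_1 in the frame of lane_2 between -0.008 and 0.008 m or y of reed_comb_1 in the frame of lane_3 between -0.008 and 0.008 m or y of reed_comb_1 in the frame of lane_4 between -0.008 and 0.008 m) and x of reed_comb_2 in the frame of press between -0.008 and 0.008 m and z of reed_comb_2 in the frame of press between 0.026 and 0.034 m and (y of reed_comb_2 in the frame of lane_1 between -0.008 and 0.008 m or y of reed_comb_2 in the frame of lane_2 between -0.008 and 0.008 m or y of reed_comb_2 in the frame of lane_3 between -0.008 and 0.008 m or y of reed_comb_2 in the frame of lane_4 between -0.008 and 0.008 m) and x of reed_comb_3 in the frame of press between -0.008 and 0.008 m and z of reed_comb_3 in the frame of press between 0.026 and 0.034 m and (y of reed_comb_3 in the frame of lane_1 between -0.008 and 0.008 m or y of reed_comb_3 in the frame of lane_2 between -0.008 and 0.008 m or y of reed_comb_3 in the frame of lane_3 between -0.008 and 0.008 m or y of reed_comb_3 in the frame of lane_4 between -0.008 and 0.008 m) and x of reed_comb_4 in the frame of press between -0.008 and 0.008 m and z of reed_comb_4 in the frame of press between 0.026 and 0.034 m and (y of reed_comb_4 in the frame of lane_1 between -0.008 and 0.008 m or y of reed_comb_4 in the frame of lane_2 between -0.008 and 0.008 m or y of reed_comb_4 in the frame of lane_3 between -0.008 and 0.008 m or y of reed_comb_4 in the frame of lane_4 between -0.008 and 0.008 m) and distance between weight_eye and hook_pin below 0.035 m and height (world z) of weight above 0.02 m and angle between weight's own z axis and vertical below 0.45 rad and value of joint valve_lever below 0.2 rad and value of joint platen above 1.35 rad), for 0.3 s.
2. the lever is past its detent, in the float notch (value of joint valve_lever above 0.5 rad), for 0.2 s.
At the end, for the whole second after the job is handed in: Lever stays in float (over 0.5 rad); platen level on the combs (within 0.03 rad of 0), still; weight hangs still on the hook pin, off the desk; each comb flat on the bed in a lane (within 8 mm each way, 0.1 rad); brush on the desk, its middle over 130 mm from the bed centre (height (world z) of dust_brush below 0.02 m and horizontal distance between dust_brush and press above 0.13 m and x of reed_comb_1 in the frame of press between -0.008 and 0.008 m and z of reed_comb_1 in the frame of press between 0.026 and 0.034 m and angle between the y axis of each of reed_comb_1, reed_comb_2, reed_comb_3, reed_comb_4 and the x axis of press, either way round below 0.1 rad and angle between each of reed_comb_1, reed_comb_2, reed_comb_3, reed_comb_4's own z axis and vertical below 0.03 rad and (y of reed_comb_1 in the frame of lane_1 between -0.008 and 0.008 m or y of reed_comb_1 in the frame of lane_2 between -0.008 and 0.008 m or y of reed_comb_1 in the frame of lane_3 between -0.008 and 0.008 m or y of reed_comb_1 in the frame of lane_4 between -0.008 and 0.008 m) and x of reed_comb_2 in the frame of press between -0.008 and 0.008 m and z of reed_comb_2 in the frame of press between 0.026 and 0.034 m and (y of reed_comb_2 in the frame of lane_1 between -0.008 and 0.008 m or y of reed_comb_2 in the frame of lane_2 between -0.008 and 0.008 m or y of reed_comb_2 in the frame of lane_3 between -0.008 and 0.008 m or y of reed_comb_2 in the frame of lane_4 between -0.008 and 0.008 m) and x of reed_comb_3 in the frame of press between -0.008 and 0.008 m and z of reed_comb_3 in the frame of press between 0.026 and 0.034 m and (y of reed_comb_3 in the frame of lane_1 between -0.008 and 0.008 m or y of reed_comb_3 in the frame of lane_2 between -0.008 and 0.008 m or y of reed_comb_3 in the frame of lane_3 between -0.008 and 0.008 m or y of reed_comb_3 in the frame of lane_4 between -0.008 and 0.008 m) and x of reed_comb_4 in the frame of press between -0.008 and 0.008 m and z of reed_comb_4 in the frame of press between 0.026 and 0.034 m and (y of reed_comb_4 in the frame of lane_1 between -0.008 and 0.008 m or y of reed_comb_4 in the frame of lane_2 between -0.008 and 0.008 m or y of reed_comb_4 in the frame of lane_3 between -0.008 and 0.008 m or y of reed_comb_4 in the frame of lane_4 between -0.008 and 0.008 m) and distance between weight_eye and hook_pin below 0.035 m and height (world z) of weight above 0.02 m and angle between weight's own z axis and vertical below 0.45 rad and value of joint valve_lever above 0.5 rad and value of joint platen between -0.03 and 0.03 rad and linear speed of weight below 0.03 m/s and velocity of joint platen between -0.02 and 0.02 rad/s); the robot touches nothing.
It fails at once if the tin is disturbed (moved by more than 40 mm) (distance of tin from where it was at the start of the episode above 0.04 m).
It fails at once if the dropper bottle is disturbed (moved by more than 40 mm) (distance of bottle from where it was at the start of the episode above 0.04 m).
Of reed_comb_1, reed_comb_2, reed_comb_3, reed_comb_4 only 2 to 4 are there at a start; the rules pass over those that are not, and their reading is None.
At some moment in a run one of reed_comb_1, reed_comb_2, reed_comb_3, reed_comb_4 may be knocked a few centimetres aside while the robot is not near it.
Once in a run the grip may slacken for a moment while it holds something.
It also fails if it takes over 210 s, if anything falls off the work surface, if the arm or the gripper's body presses on something with over 40 N, if the wrist force passes 120 N, or if a joint passes its speed limit or range.

## Robot

A 6-joint arm with a two-finger parallel gripper is mounted at the origin on a cart in front of the work surface, level with it; the furniture and walls round the work are solid. World frame = base frame: x ahead of the robot, y to its left, z up, the work surface at z = 0. Lengths are in m, angles in rad, forces in N, time in s.
With the tool pointing down it reaches from about 0.3 to 0.875 m from the base axis. Payload 6.4 kg.
Tool frame: the origin (TCP) lies midway between the tips of the shut fingers; the grasp point (between the pads) lies 19 mm behind it (hold_point_z is the distance from the TCP to the grasp point, in m); z points along the fingers, y is the line along which they close (so a half turn about z gives the same grasp; the last joint's range is limited). The gripper opens to 88 mm and grips with 3 to 60 N. Pads are 18 mm wide; open, the fingers measure 123 mm over their backs; the gripper's body (75 mm by 187 mm) begins 45 mm behind the grasp point.
Start: joints at [1.12, 0.181, 1.607, -0, 1.354, -0.206], TCP at [0.139, 0.558, 0.239] pointing down, gripper open.
Joint ranges: [-2.99, 2.99], [-0.89, 2.07], [0.3, 2.58], [-1.14, 4.28], [0, 2.63], [-3.12, 3.12]. Speed limits (rad/s): [2.57, 2.57, 3.01, 3.14, 3.14, 3.14].

## Interface

Orientations are given as a unit quaternion [x, y, z, w].
In Python, from bench import observe, snapshot, close_job, hold_point_z gives the robot as it stands.
- The arm moves only by the tool jog_arm, never from a script. Its argument "motion" is a list that holds one entry, the list of rows, each a list of 7 numbers: the shift along the tool's x, y, z in units of 0.5 m (1.0 is 0.5 m), then the turn, a rotation vector about the tool's x, y, z in units of 90 degrees (1.0 is 90 degrees), then the gripper command: -1 is shut, 1 is fully open, values between are in proportion. A call has exactly 10 rows; each row shifts and turns the commanded pose from where the row before left it, along the tool's axes as they then stand; what a row does not reach is not made up. A row lasts 1/12 s, in which the tool goes at most 41.7 mm and 7.16 degrees, less where a joint would pass 70% of its speed; a pose out of reach is approached as far as the arm can. A call with a number of a shift or a turn outside -1 to 1 is refused whole. A call with a gripper value outside its range is refused whole. The fingers move at their own pace and stop on an object; "grip_force" is the grip in N (left out, the last holds). Time passes only in rows, so rows that do not move let the fingers close, or fill a call up. It gives the time, the measured TCP pose, the force, the opening and the grip force at its end, in the units of the state.
- observe(): the state, without advancing time (a new reading comes with each control period).
- snapshot(name): name is "scene" or "top" or "wrist"; returns a dict with "pixels" (480x640x3 uint8, blue, green, red), "camera_matrix" (3x3 intrinsics, pixels), "rvec" (rotation vector, rad) and "tvec" (3), from world to camera coordinates, as OpenCV has them. Camera axes: x right, y down, z forward; pixel columns grow to the right and rows downward; lengths in m; the calibration is good to about 2 mm. A picture is of the moment at which its call begins. There is no depth.
- close_job(): hands the job in; it is judged then, once.
The state is a dict: "t": time; "joints": joint angles; "joint_velocities": joint speeds; "joint_torque": joint torques, N m; "ee_pos": TCP position; "ee_rot": TCP orientation; "wrist_force": force on the tool from outside, world axes, zero at the start; "moment": the same for the moment, N m; "finger_gap": finger opening in m; "grasp_force": force on a finger pad.
Only numpy, scipy, OpenCV 4.12 (cv2) and the standard library are available. Lean on these libraries where they do the work, as an engineer would, in place of code of your own. Each camera call takes 0.05 s, during which the arm holds its last target. There are 200 camera calls.

## Working session

There is one attempt and no reset: what is moved stays moved. The work goes in short steps, Python scripts to look and compute and a tool call to move; the robot and the scene stay as the last step left them, time stands still between calls to the robot, and variables do not carry over. Pictures are saved under pics/ and viewed, at most 14 in all, crops included, and the job is handed in when it is done.

Besides the shell and the picture viewer there is one more tool, called after "Request:" in YAML: its name, and indented under it one key for each argument. jog_arm: Moves the arm, as the interface text tells. Shifts and turns lie within -1 to 1; 1 stands for 0.5 m of shift or 90 degrees of turn. Its arguments: {"type":"object","properties":{"motion":{"type":"array"},"grip_force":{"type":"number"}},"required":["motion"]}

```bash
mkdir -p pics; ls
python3 - <<'E'
from bench import observe, snapshot, hold_point_z
import cv2
for n in("scene","top"):
    s=snapshot(n); cv2.imwrite(f"pics/{n}0.png",s["pixels"]); print(n,s["camera_matrix"].tolist() if hasattr(s["camera_matrix"],'tolist') else s["camera_matrix"],s["rvec"],s["tvec"])
o=observe(); print(o, hold_point_z)
E
```

```text
pics
scene [[468.47185612333226, 0.0, 307.46311898165766], [0.0, 468.47185612333226, 245.8775247387074], [0.0, 0.0, 1.0]] [ 1.83186533 -1.02170438  0.59365627] [-0.35134031  0.29552714  0.73907808]
top [[492.92290192489105, 0.0, 316.8274304890803], [0.0, 492.92290192489105, 235.322137228867], [0.0, 0.0, 1.0]] [ 2.1438342  -2.12871632  0.2203222 ] [-0.09767573  0.5111078   1.43314743]
{'t': 0.1, 'joints': array([ 1.11968280e+00,  1.81465028e-01,  1.60791029e+00,  1.84586872e-05,
        1.35380161e+00, -2.06298254e-01]), 'joint_velocities': array([-0.00062485, -0.0010376 , -0.00309696,  0.00064866, -0.00168943,
       -0.00011977]), 'joint_torque': array([-3.12925995e-04, -4.34821057e+01, -3.42696226e+01,  7.04444479e-02,
        3.41589341e-02, -3.65504286e-05]), 'ee_pos': array([0.13912725, 0.55741456, 0.2379001 ]), 'ee_rot': array([ 1.22104123e-01,  9.92516980e-01, -7.46814608e-04, -2.64244284e-04]), 'wrist_force': array([-0.60947868, -0.12715255,  0.04421571]), 'moment': array([-0.02593411,  0.00025966,  0.02850008]), 'grasp_force': 0.0, 'finger_gap': 0.08843917138883438} 0.0187
```

View pics/top0.png

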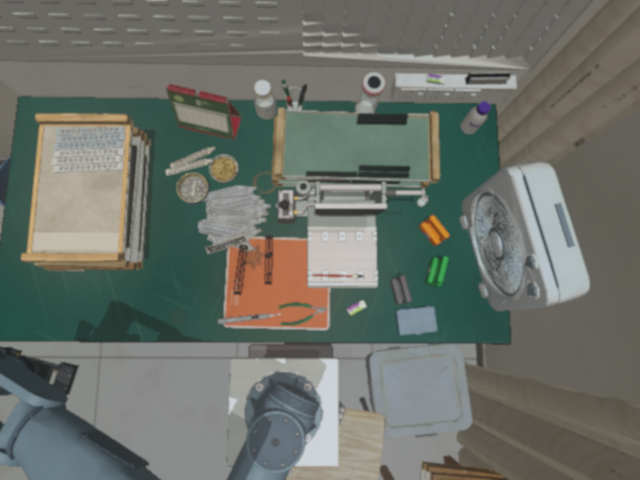

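View pics/scene0.png

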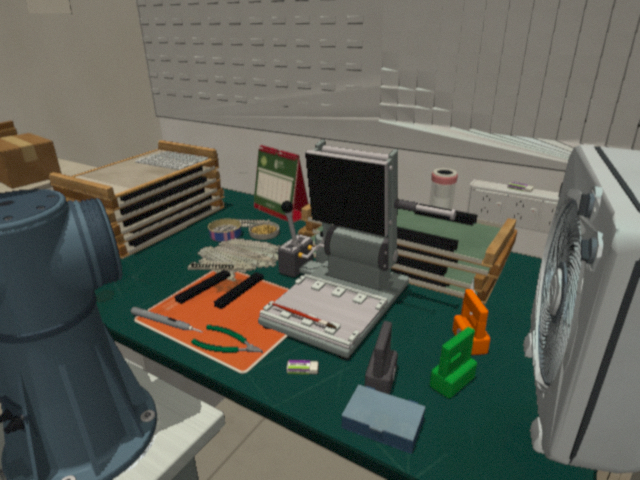

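The top view shows the press bed at about (342,255). The brush is at (338,275), two black combs at (240,270) and (268,258), the dark weight at (401,290), and green and orange decoys at (438,270) and (434,230). Other black strips are on the rack behind at (385,120) and (385,170), and there is a dark strip on the reed pile at (235,243). I'll check these in one close crop.

Run:
```python
import cv2,numpy as np
a=cv2.imread("pics/top0.png")[170:335,195:465]; b=cv2.imread("pics/top0.png")[225:300,195:300]
cv2.imwrite("pics/c1.png",cv2.resize(a,(800,489),interpolation=cv2.INTER_CUBIC))
```

```text
(no output)
```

View pics/c1.png

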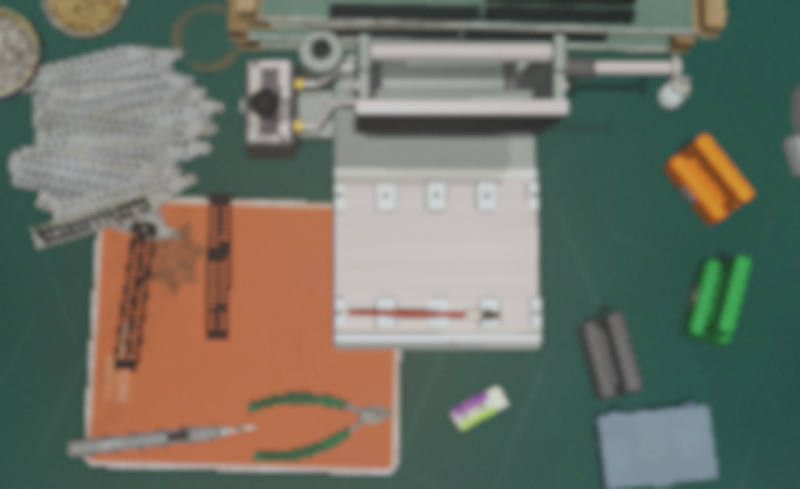

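Two combs lie on the mat, at crop (135,295) and (218,268). The strip at (92,222) is a grey ruler, not a comb. The real weight is the dark one at (610,355); the green and orange ones are decoys. Next I'll estimate the poses.

```bash
cat > h.py <<'E'
import numpy as np, cv2
from scipy.spatial.transform import Rotation as R
from bench import observe, snapshot
def rays(s,uv):
    K=s["camera_matrix"]; Rm=cv2.Rodrigues(np.array(s["rvec"]))[0]; t=np.array(s["tvec"]).ravel()
    uv=np.atleast_2d(np.array(uv,float)); d=np.c_[uv,np.ones(len(uv))]@np.linalg.inv(K).T@Rm
    return -Rm.T@t,d
def onz(s,uv,z):
    c,d=rays(s,uv); return c+d*((z-c[2])/d[:,2])[:,None]
def proj(s,p):
    return cv2.projectPoints(np.atleast_2d(np.array(p,float)),np.array(s["rvec"]),np.array(s["tvec"]),s["camera_matrix"],None)[0][:,0]
def pw(press,p):  # press (x,y,yaw) frame pts -> world
    p=np.atleast_2d(np.array(p,float)); x,y,a=press
    return np.c_[x+p[:,0]*np.cos(a)-p[:,1]*np.sin(a), y+p[:,0]*np.sin(a)+p[:,1]*np.cos(a), p[:,2]+.002]
def go(target,yaw=None):
    """shift to a target TCP (world) in tool axes/0.5 m; yaw = world angle of tool y minus 90deg"""
    o=observe(); r=R.from_quat(o["ee_rot"]); d=r.inv().apply(np.array(target)-o["ee_pos"])/.5
    w=0
    if yaw is not None:
        want=R.from_euler('z',yaw)*R.from_quat([0,1,0,0]); w=(r.inv()*want).as_rotvec()/(np.pi/2)
    print("shift",np.round(d,3),"turn",np.round(w,3))
E
python3 - <<'E'
from h import *
s=snapshot("top"); f=lambda L:[(195+u/2.963,170+v/2.963) for u,v in L]
b=onz(s,f([(385,196),(436,195),(487,195),(385,310),(438,310),(489,310)]),.04); print("blocks",b.round(4))
from scipy.optimize import least_squares
m=[(.060,.052,.038),(.06,0,.038),(.06,-.052,.038),(-.06,.052,.038),(-.06,0,.038),(-.06,-.052,.038)]
r=least_squares(lambda q:(pw(q,m)-b)[:,:2].ravel(),[.5,-.05,0]); print("press",r.x,r.fun.round(4))
print("combs",onz(s,f([(124,366),(145,225),(217,335),(219,198)]),.016).round(3))
print("brush",onz(s,f([(350,312),(500,315)]),.045).round(3))
print("weight",onz(s,f([(591,323),(618,313),(608,396),(636,388)]),.1).round(3))
print("knob",onz(s,f([(262,103)]),.18), "pinflange",onz(s,f([(683,68)]),.23))
E
```

```text
blocks [[ 0.5109 -0.1188  0.04  ]
 [ 0.5124 -0.1708  0.04  ]
 [ 0.5129 -0.223   0.04  ]
 [ 0.3944 -0.119   0.04  ]
 [ 0.3948 -0.1723  0.04  ]
 [ 0.3952 -0.2238  0.04  ]]
press [ 0.45346778 -0.17127739  0.00913672] [ 0.0021  0.      0.001   0.0001  0.001   0.0003 -0.0014 -0.0009 -0.0014
  0.0005 -0.0013 -0.0001]
combs [[0.338 0.144 0.016]
 [0.483 0.127 0.016]
 [0.37  0.051 0.016]
 [0.512 0.052 0.016]]
brush [[ 0.392 -0.084  0.045]
 [ 0.39  -0.234  0.045]]
weight [[ 0.377 -0.316  0.1  ]
 [ 0.387 -0.342  0.1  ]
 [ 0.307 -0.33   0.1  ]
 [ 0.315 -0.357  0.1  ]]
knob [[0.5722849  0.00157392 0.18      ]] pinflange [[ 0.59660771 -0.38128328  0.23      ]]
```

```bash
python3 -c "
from h import *
go([.42,0.0,.30],0.009)"
```

```text
shift [-0.815 -0.946 -0.123] turn [-0.001 -0.    -0.162]
```

Request:
jog_arm:
  motion:
    - [[-0.051,-0.059,-0.0077,0,0,0,1],[-0.051,-0.059,-0.0077,0,0,0,1],[-0.051,-0.059,-0.0077,0,0,0,1],[-0.051,-0.059,-0.0077,0,0,0,1],[-0.051,-0.059,-0.0077,0,0,0,1],[-0.051,-0.059,-0.0077,0,0,0,1],[-0.051,-0.059,-0.0077,0,0,0,1],[-0.051,-0.059,-0.0077,0,0,0,1],[-0.051,-0.059,-0.0077,0,0,0,1],[-0.051,-0.059,-0.0077,0,0,0,1]]

```text
t: 0.98
ee_pos: [0.3154, 0.2082, 0.2774]
ee_rot: [0.122, 0.993, 0.0, 0.0]
wrist_force: [0.6, 0.7, 0.8]
finger_gap: 0.0881
grasp_force: 0.0
```

Request:
jog_arm:
  motion:
    - [[-0.051,-0.059,-0.0077,0,0,0,1],[-0.051,-0.059,-0.0077,0,0,0,1],[-0.051,-0.059,-0.0077,0,0,0,1],[-0.051,-0.059,-0.0077,0,0,0,1],[-0.051,-0.059,-0.0077,0,0,0,1],[-0.051,-0.059,-0.0077,0,0,0,1],[0,0,0,0,0,-0.054,1],[0,0,0,0,0,-0.054,1],[0,0,0,0,0,-0.054,1],[0,0,0,0,0,0,1]]

```text
t: 1.82
ee_pos: [0.4207, 0.0007, 0.3]
ee_rot: [-0.006, 1.0, 0.0, -0.0]
wrist_force: [0.9, 0.0, 0.1]
finger_gap: 0.0883
grasp_force: 0.0
```

Run:
```python
from h import *
s=snapshot("wrist"); cv2.imwrite("pics/w1.png",s["pixels"])
o=observe();print(o["t"],o["ee_pos"],o["ee_rot"],o["wrist_force"])
q=(0.4535,-0.1713,0.0091)
m=[(.060,.052,.038),(.06,0,.038),(.06,-.052,.038),(-.06,.052,.038),(-.06,0,.038),(-.06,-.052,.038)]
print(proj(s,pw(q,m)).round(0)); print(rays(s,[(320,240)]))
```

```text
1.8667 [0.4206527  0.00091118 0.30008304] [-3.82855655e-03  9.99992641e-01  7.08343775e-05 -2.32659544e-04] [-0.1338218   0.14945203 -0.90786403]
[[217. 277.]
 [172. 277.]
 [127. 276.]
 [208. 172.]
 [159. 172.]
 [110. 172.]]
(array([ 3.41436505e-01, -1.84738230e-05,  4.45323896e-01]), array([[ 2.96254905e-01, -5.17602493e-05, -9.55131582e-01]]))
```

View pics/w1.png

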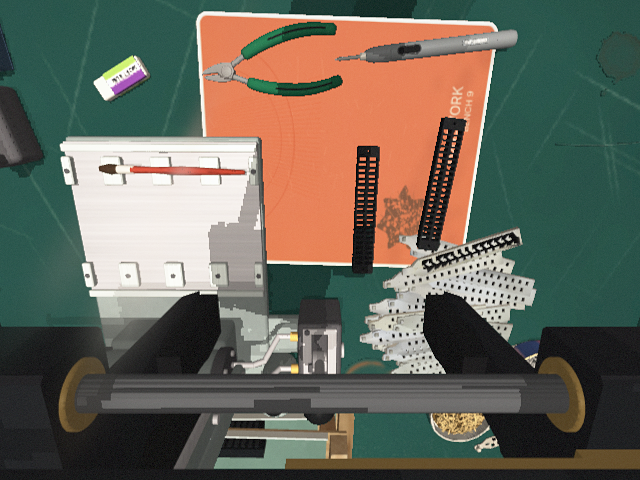

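The wrist view shows the bed blocks: back row at (129,273), (174,274) and (219,272), front row at (112,170), (161,171) and (210,170). The brush runs from (100,169), its bristles, to (245,171), its handle. The combs run (368,147) to (362,272) and (453,119) to (429,248). I'll refine the pixels numerically.

```bash
cat > look.py <<'E'
from h import *
def combs(s,z=.015,ymin=.02,im=None):
    """dark boxes on/near the mat: centre, heading, size"""
    im=cv2.cvtColor(s["pixels"],cv2.COLOR_BGR2GRAY); m=(im<75).astype(np.uint8)
    m=cv2.morphologyEx(m,cv2.MORPH_CLOSE,np.ones((9,9))); m[300:]=0
    for c in cv2.findContours(m,cv2.RETR_EXTERNAL,cv2.CHAIN_APPROX_NONE)[0]:
        if cv2.contourArea(c)<800: continue
        w=onz(s,c[:,0],z)[:,:2]; (cx,cy),(a,b),_=cv2.minAreaRect((w*1000).astype(np.float32))
        if not(110<max(a,b)<190 and 15<min(a,b)<45): continue
        bx=cv2.boxPoints(cv2.minAreaRect((w*1000).astype(np.float32)))
        e=[bx[1]-bx[0],bx[2]-bx[1]]; e=max(e,key=np.linalg.norm); e*=np.sign(e[0])
        print("comb",round(cx),round(cy),"yaw",round(float(np.arctan2(e[1],e[0])),3),"size",round(a),round(b))
E
python3 - <<'E'
from look import *
from scipy.optimize import least_squares
s=snapshot("wrist"); 
m=np.array([(.060,.052,.038),(.06,0,.038),(.06,-.052,.038),(-.06,.052,.038),(-.06,0,.038),(-.06,-.052,.038)])
uv=np.array([(219,272),(174,274),(129,273),(210,170),(161,171),(112,170)])
r=least_squares(lambda q:(proj(s,pw(q,m))-uv).ravel(),[.45,-.17,0]); print("press",r.x.round(4),r.fun.round(1))
combs(s)
print("brush",onz(s,[(100,169),(245,171)],.045).round(4))
print(onz(s,[(358,147),(379,147),(353,272),(372,272),(442,118),(465,119),(418,248),(440,248)],.016).round(4))
# enlarge bed
a=s["pixels"][120:310,50:280]; cv2.imwrite("pics/c2.png",cv2.resize(a,None,fx=3,fy=3,interpolation=cv2.INTER_CUBIC))
E
```

```text
press [ 0.4501 -0.1686  0.0078] [ 0.2  2.3  0.1  0.3  0.1  1.3 -0.  -0.8 -0.1 -1.8 -0.2 -0.8]
brush [[ 0.3897 -0.2306  0.045 ]
 [ 0.3906 -0.0791  0.045 ]]
[[0.3669 0.0411 0.016 ]
 [0.3668 0.0643 0.016 ]
 [0.5152 0.0405 0.016 ]
 [0.515  0.0637 0.016 ]
 [0.3358 0.1306 0.016 ]
 [0.3367 0.1555 0.016 ]
 [0.4837 0.1173 0.016 ]
 [0.4835 0.1436 0.016 ]]
```

View pics/c2.png

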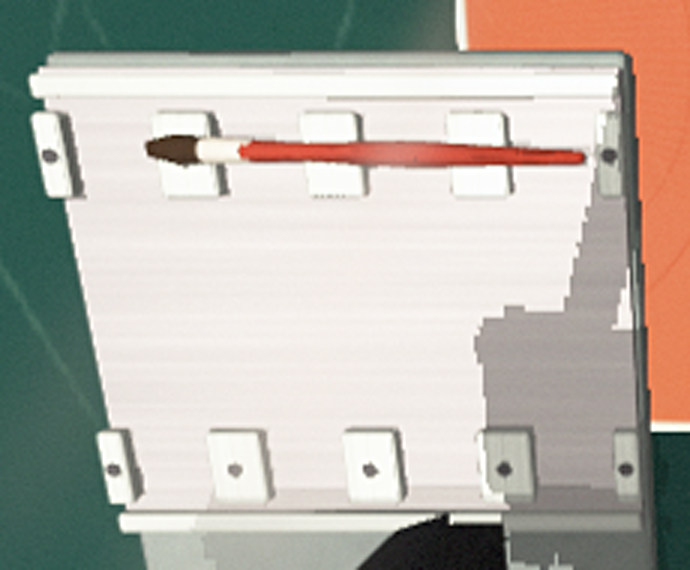

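The crop shows screw centres in the back blocks at crop (235,470), (370,470) and (503,468), and in the outer blocks at (113,470), (626,469), (50,156) and (609,156). The brush bristle tip is at (145,148) and its handle end at (585,158). I'll refit on the screws.

Run:
```python
from look import *
from scipy.optimize import least_squares
s=snapshot("wrist"); 
m=np.array([(.060,.052,.038),(.06,0,.038),(.06,-.052,.038),(.06,.0985,.038),(.06,-.0985,.038),(-.06,.0985,.038),(-.06,-.0985,.038)])
uv=np.array([(503,468),(370,470),(235,470),(626,469),(113,470),(609,156),(50,156)])/3+[50,120]
r=least_squares(lambda q:(proj(s,pw(q,m))-uv).ravel(),[.45,-.17,0]); print("press",r.x.round(4),r.fun.round(1))
print("brush",onz(s,np.array([(145,148),(585,158)])/3+[50,120],.0445).round(4))
q=r.x; go([.45,-.1,.2],q[2])
```

```text
press [ 0.4528 -0.17    0.0079] [ 0.4  0.5 -0.2 -0.2 -0.1 -0.1 -0.4  0.1  0.4 -0.1 -0.5 -0.2  0.3 -0.1]
brush [[ 0.39   -0.2326  0.0445]
 [ 0.3924 -0.0791  0.0445]]
shift [-0.057 -0.203  0.2  ] turn [ 0. -0. -0.]
```

Request:
jog_arm:
  motion:
    - [[0.0147,-0.0705,0,0,0,0,0.1],[0.0147,-0.0705,0,0,0,0,0.1],[0.0147,-0.0705,0,0,0,0,0.1],[0.0147,-0.0705,0,0,0,0,0.1],[0,0,0.028,0,0,0.078,0],[0,0,0.028,0,0,0.078,0],[0,0,0.028,0,0,0.078,0],[0,0,0.028,0,0,0.078,0],[0,0,0.028,0,0,0.078,0],[0,0,0.028,0,0,0.078,0]]

```text
t: 2.8
ee_pos: [0.3927, -0.14, 0.2157]
ee_rot: [0.358, 0.934, -0.0, 0.0]
wrist_force: [-0.0, -0.2, 0.0]
finger_gap: 0.0438
grasp_force: 0.0
```

Request:
jog_arm:
  motion:
    - [[0,0,0.028,0,0,0.078,0],[0,0,0.028,0,0,0.078,0],[0,0,0.028,0,0,0.078,0],[0,0,0.028,0,0,0.078,0],[0,0,0.028,0,0,0.078,0],[0,0,0.028,0,0,0.078,0],[0,0,0.028,0,0,0.078,0],[0,0,0,0,0,0,0],[0,0,0,0,0,0,0],[0,0,0,0,0,0,0]]

```text
t: 3.63
ee_pos: [0.3932, -0.1403, 0.119]
ee_rot: [0.71, 0.704, 0.0, 0.0]
wrist_force: [1.1, 0.1, 0.1]
finger_gap: 0.0442
grasp_force: 0.0
```

```bash
python3 -c "
from h import *
go([.3913,-.14,.041],-.0157-np.pi/2); print(observe()['joints'])"
```

```text
shift [ 0.001 -0.004  0.156] turn [0.    0.    0.004]
[-6.28851579e-01 -2.47586418e-02  2.09376597e+00 -3.69991943e-05
  1.07179233e+00 -6.19717020e-01]
```

Request:
jog_arm:
  motion:
    - [[0,-0.004,0.0312,0,0,0,0],[0,0,0.0312,0,0,0,0],[0,0,0.0312,0,0,0,0],[0,0,0.0312,0,0,0,0],[0,0,0.0312,0,0,0,0],[0,0,0,0,0,0,0],[0,0,0,0,0,0,-1],[0,0,0,0,0,0,-1],[0,0,0,0,0,0,-1],[0,0,0,0,0,0,-1]]
  grip_force: 20

```text
t: 4.47
ee_pos: [0.3915, -0.1407, 0.0414]
ee_rot: [0.711, 0.703, 0.0, 0.001]
wrist_force: [-0.1, -0.9, 0.1]
finger_gap: 0.0196
grasp_force: 0.0
```

Request:
jog_arm:
  motion:
    - [[0,0,0,0,0,0,-1],[0,0,0,0,0,0,-1],[0,0,-0.05,0,0,0,-1],[0,0,-0.05,0,0,0,-1],[0,0,-0.05,0,0,0,-1],[0,0,-0.05,0,0,0,-1],[0,0,0,0,0,0,-1],[0,0,0,0,0,0,-1],[0,0,0,0,0,0,-1],[0,0,0,0,0,0,-1]]
  grip_force: 20

```text
t: 5.3
ee_pos: [0.3899, -0.1396, 0.1391]
ee_rot: [0.711, 0.703, -0.0, -0.001]
wrist_force: [-0.0, 0.4, 0.3]
finger_gap: 0.0093
grasp_force: 20.0
```

```bash
python3 -c "
from h import *
go([.41,.30,.05]); go([.41,.30,.005]);print(observe()['finger_gap'])"
```

```text
shift [0.879 0.03  0.179] turn 0
shift [0.879 0.03  0.269] turn 0
0.009252949949588014
```

Request:
jog_arm:
  motion:
    - [[0.08,0.003,0,0,0,0,-1],[0.08,0.003,0,0,0,0,-1],[0.08,0.003,0,0,0,0,-1],[0.08,0.003,0,0,0,0,-1],[0.08,0.003,0,0,0,0,-1],[0.08,0.003,0,0,0,0,-1],[0.08,0.003,0,0,0,0,-1],[0.08,0.003,0,0,0,0,-1],[0.08,0.003,0,0,0,0,-1],[0.08,0.003,0,0,0,0,-1]]

```text
t: 6.13
ee_pos: [0.4094, 0.2614, 0.1388]
ee_rot: [0.711, 0.703, -0.001, -0.001]
wrist_force: [1.2, 0.2, 0.1]
finger_gap: 0.0091
grasp_force: 20.0
```

Request:
jog_arm:
  motion:
    - [[0.08,0,0,0,0,0,-1],[0,0,0.045,0,0,0,-1],[0,0,0.045,0,0,0,-1],[0,0,0.045,0,0,0,-1],[0,0,0.045,0,0,0,-1],[0,0,0.045,0,0,0,-1],[0,0,0.02,0,0,0,-1],[0,0,0.02,0,0,0,-1],[0,0,0,0,0,0,-1],[0,0,0,0,0,0,-1]]

```text
t: 6.97
ee_pos: [0.4111, 0.2995, 0.0077]
ee_rot: [0.712, 0.703, -0.0, -0.0]
wrist_force: [0.1, -0.0, -0.4]
finger_gap: 0.0093
grasp_force: 20.0
```

Request:
jog_arm:
  motion:
    - [[0,0,0.007,0,0,0,-1],[0,0,0,0,0,0,-0.3],[0,0,0,0,0,0,-0.3],[0,0,0,0,0,0,-0.3],[0,0,-0.02,0,0,0,-0.3],[0,0,-0.06,0,0,-0.07,0.5],[0,0,-0.07,0,0,-0.078,1],[0,0,-0.07,0,0,-0.078,1],[0,0,-0.07,0,0,-0.078,1],[0,0,-0.07,0,0,-0.078,1]]

```text
t: 7.8
ee_pos: [0.4109, 0.2995, 0.1871]
ee_rot: [0.469, 0.883, 0.0, 0.0]
wrist_force: [0.7, 0.4, -0.4]
finger_gap: 0.0623
grasp_force: 0.0
```

Request:
jog_arm:
  motion:
    - [[0,0,-0.07,0,0,-0.078,1],[0,0,-0.07,0,0,-0.078,1],[0,0,-0.04,0,0,-0.078,1],[0,0,0,0,0,-0.078,1],[0,0,0,0,0,-0.078,1],[0,0,0,0,0,-0.078,1],[0,0,0,0,0,-0.078,1],[0,0,0,0,0,-0.078,1],[0,-0.07,0,0,0,0,1],[0,-0.07,0,0,0,0,1]]

```text
t: 8.63
ee_pos: [0.4103, 0.2298, 0.2751]
ee_rot: [-0.001, 1.0, 0.0, 0.0]
wrist_force: [0.5, -0.5, -0.0]
finger_gap: 0.0881
grasp_force: 0.0
```

Request:
jog_arm:
  motion:
    - [[0,-0.07,0,0,0,0,1],[0,-0.07,0,0,0,0,1],[0,-0.07,0,0,0,0,1],[0,0,0,0,0,0,1],[0,0,0,0,0,0,1],[0,0,0,0,0,0,1],[0,0,0,0,0,0,1],[0,0,0,0,0,0,1],[0,0,0,0,0,0,1],[0,0,0,0,0,0,1]]

```text
t: 9.47
ee_pos: [0.4105, 0.1254, 0.2742]
ee_rot: [0.001, 1.0, 0.0, -0.0]
wrist_force: [0.1, 0.1, 0.1]
finger_gap: 0.0883
grasp_force: 0.0
```

Run:
```python
from look import *
s=snapshot("wrist"); cv2.imwrite("pics/w2.png",s["pixels"]); combs(s); print(observe()["ee_pos"],observe()["joints"])
```

```text
[0.41053045 0.12527354 0.27420548] [ 1.81116457e-02 -1.93567690e-01  1.90693453e+00  5.84255072e-05
  1.42856872e+00 -1.55126104e+00]
```

View pics/w2.png

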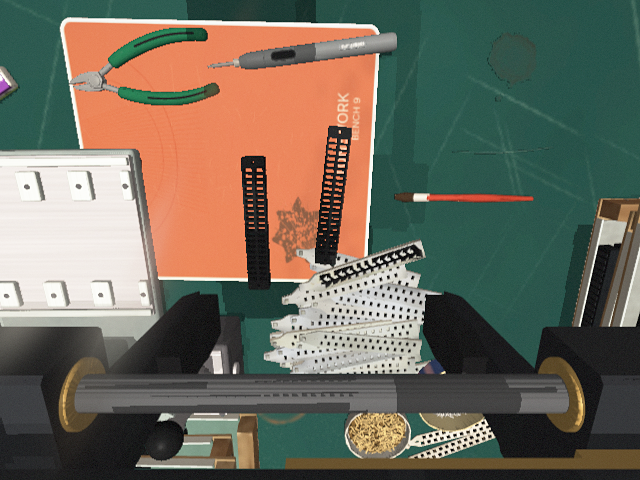

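The brush lies flat on the desk from (395,197) to (532,198). Comb B runs from its top edge (328–351,126) to (315–336,262). Comb A runs from (241–266,156) to (248–270,289).

Run:
```python
from look import *
s=snapshot("wrist")
for n,z,p in(("B",.016,[(328,126),(351,126),(315,263),(337,263)]),("A",.016,[(241,156),(266,156),(248,289),(271,289)])):
    w=onz(s,p,z); f=w[:2].mean(0); b=w[2:].mean(0); d=b-f; print(n,((f+b)/2).round(4),"yaw",round(float(np.arctan2(d[1],d[0])),3),np.linalg.norm(d).round(3))
    c=((f+b)/2); c[2]=.006; go(c,np.arctan2(d[1],d[0]))
im=cv2.cvtColor(s["pixels"],cv2.COLOR_BGR2GRAY); m=(im<60).astype(np.uint8); m=cv2.morphologyEx(m,cv2.MORPH_CLOSE,np.ones((5,5)));m[295:]=0
for c in cv2.findContours(m,0,1)[0]:
    if cv2.contourArea(c)>600: print(cv2.boundingRect(c))
```

```text
B [0.4094 0.1374 0.016 ] yaw -0.089 0.15
shift [0.002 0.024 0.536] turn [-0.    -0.     0.056]
A [0.4404 0.054  0.016 ] yaw -0.009 0.152
shift [-0.06  -0.142  0.536] turn [ 0.    -0.     0.005]
(320, 245, 105, 42)
(588, 244, 34, 51)
(565, 225, 28, 70)
(212, 156, 88, 139)
(315, 126, 37, 140)
(186, 0, 196, 33)
```

Request:
jog_arm:
  motion:
    - [[0.002,0.024,0,0,0,0.056,0.14],[0,0,0.07,0,0,0,0.14],[0,0,0.07,0,0,0,0.14],[0,0,0.07,0,0,0,0.14],[0,0,0.07,0,0,0,0.14],[0,0,0.07,0,0,0,0.14],[0,0,0.07,0,0,0,0.14],[0,0,0.07,0,0,0,0.14],[0,0,0,0,0,0,0.14],[0,0,0,0,0,0,0.14]]

```text
t: 10.4
ee_pos: [0.4078, 0.1366, 0.028]
ee_rot: [0.045, 0.999, -0.0, -0.003]
wrist_force: [0.6, -0.8, 0.3]
finger_gap: 0.0501
grasp_force: 0.0
```

```bash
python3 -c "
from h import *
go([.4094,.1374,.006],-.089);print(observe()['finger_gap'])"
```

```text
shift [-0.003  0.002  0.044] turn [-0.001 -0.004 -0.001]
0.050071993412439036
```

Descend and grip.

Request:
jog_arm:
  motion:
    - [[-0.002,0.001,0.022,0,0,0,0.14],[0,0,0.022,0,0,0,0.14],[0,0,0,0,0,0,-1],[0,0,0,0,0,0,-1],[0,0,0,0,0,0,-1],[0,0,0,0,0,0,-1],[0,0,0,0,0,0,-1],[0,0,-0.03,0,0,0,-1],[0,0,-0.06,0,0,0,-1],[0,0,-0.06,0,0,0,-1]]
  grip_force: 20

```text
t: 11.23
ee_pos: [0.4096, 0.1369, 0.0829]
ee_rot: [0.045, 0.999, -0.0, -0.001]
wrist_force: [0.8, -0.3, -0.4]
finger_gap: 0.0239
grasp_force: 20.0
```

Request:
jog_arm:
  motion:
    - [[0,0,-0.03,0,0,-0.06,-1],[0,0,0,0,0,0,-1],[0,0,0,0,0,0,-1],[0,0,0,0,0,0,-1],[0,0,0,0,0,0,-1],[0,0,0,0,0,0,-1],[0,0,0,0,0,0,-1],[0,0,0,0,0,0,-1],[0,0,0,0,0,0,-1],[0,0,0,0,0,0,-1]]

```text
t: 12.07
ee_pos: [0.4106, 0.137, 0.0971]
ee_rot: [-0.002, 1.0, -0.0, -0.0]
wrist_force: [0.3, -0.2, -0.0]
finger_gap: 0.0241
grasp_force: 20.0
```

Run:
```python
from h import *
q=(.4528,-.170,.0079)
for y in(.078,-.026): print(pw(q,(0,y,.03)))
go([*pw(q,(0,-.026,.03))[0,:2],.10],.0079);print(observe()['finger_gap'],observe()['ee_pos'])
```

```text
[[ 0.45218381 -0.09200243  0.032     ]]
[[ 0.4530054  -0.19599919  0.032     ]]
shift [-0.083 -0.666 -0.006] turn [-0.    -0.    -0.003]
0.024052498348547634 [0.41060414 0.13698915 0.09707075]
```

Request:
jog_arm:
  motion:
    - [[-0.0092,-0.074,0,0,0,-0.003,-1],[-0.0092,-0.074,0,0,0,0,-1],[-0.0092,-0.074,0,0,0,0,-1],[-0.0092,-0.074,0,0,0,0,-1],[-0.0092,-0.074,0,0,0,0,-1],[-0.0092,-0.074,0,0,0,0,-1],[-0.0092,-0.074,0,0,0,0,-1],[-0.0092,-0.074,0,0,0,0,-1],[-0.0092,-0.074,0,0,0,0,-1],[0,0,0,0,0,0,-1]]

```text
t: 12.9
ee_pos: [0.4562, -0.2023, 0.0983]
ee_rot: [-0.002, 1.0, -0.002, 0.002]
wrist_force: [-0.5, -0.3, -0.5]
finger_gap: 0.0243
grasp_force: 20.0
```

Run:
```python
from h import *
q=(.4528,-.170,.0079)
go([*pw(q,(0,-.026,.03))[0,:2],.036],.0079);print(observe()['finger_gap'],observe()['ee_pos'])
s=snapshot("wrist"); cv2.imwrite("pics/w3.png",s["pixels"])
```

```text
shift [0.007 0.013 0.125] turn [-0.003  0.002 -0.003]
0.024349029483609407 [ 0.45615954 -0.20232094  0.0983227 ]
```

View pics/w3.png

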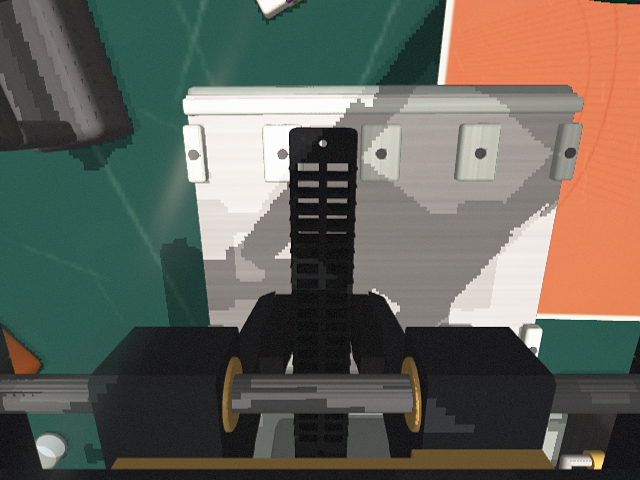

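The comb is held straight, with its near end at (289–357,128), lying between the blocks at (283,155) and (381,155). I'll check its offset along its length.

Run:
```python
from h import *
o=observe();s=snapshot("wrist"); w=onz(s,[(289,128),(357,128)],o["ee_pos"][2]+.010); print(o["ee_pos"],w, "centre x", w[:,0].mean()+.076)
q=(.4528,-.170,.0079); print(proj(s,pw(q,[(-.06,0,.038),(-.06,.052,.038),(-.06,-.052,.038)])).round(1))
go([*pw(q,(0,-.026,.03))[0,:2],.036],.0079)
```

```text
[ 0.45525216 -0.19914291  0.09768972] [[ 0.37783019 -0.21026352  0.10768972]
 [ 0.37773828 -0.1870045   0.10768972]] centre x 0.45378423560283704
[[376.2 156.1]
 [475.4 155.7]
 [277.1 156.4]]
shift [0.003 0.002 0.122] turn [ 0.    -0.    -0.002]
```

Request:
jog_arm:
  motion:
    - [[0,0,0,0,0,0,-1],[0,0,0,0,0,0,-1],[0,0,0.03,0,0,0,-1],[0,0,0.03,0,0,0,-1],[0,0,0.02,0,0,0,-1],[0,0,0.01,0,0,0,-1],[0,0,0,0,0,0,-1],[0,0,0,0,0,0,-1],[0,0,0,0,0,0,-1],[0,0,0,0,0,0,-1]]

```text
t: 13.83
ee_pos: [0.4552, -0.196, 0.0531]
ee_rot: [-0.004, 1.0, -0.0, 0.001]
wrist_force: [-0.3, 0.6, 0.4]
finger_gap: 0.0242
grasp_force: 20.0
```

Run:
```python
from h import *
o=observe();print(o["ee_pos"],o["wrist_force"]); q=(.4528,-.170,.0079); t=pw(q,(0,-.026,.03))[0]; go([t[0]+.0015,t[1],.036],.0079)
```

```text
[ 0.45520876 -0.19596778  0.05305618] [-0.28391893  0.59980069  0.38296079]
shift [ 0.001 -0.     0.034] turn [-0.001  0.001  0.   ]
```

Request:
jog_arm:
  motion:
    - [[0.001,0,0.012,0,0,0,-1],[0,0,0.012,0,0,0,-1],[0,0,0.009,0,0,0,-1],[0,0,0,0,0,0,-1],[0,0,0,0,0,0,-1],[0,0,0,0,0,0,-0.1],[0,0,0,0,0,0,-0.1],[0,0,0,0,0,0,-0.1],[0,0,0,0,0,0,-0.1],[0,0,-0.03,0,0,0,-0.1]]

```text
t: 14.67
ee_pos: [0.4522, -0.1943, 0.0484]
ee_rot: [-0.004, 1.0, 0.002, -0.002]
wrist_force: [-1.1, -0.0, -0.7]
finger_gap: 0.0397
grasp_force: 0.0
```

Run:
```python
from h import *
o=observe();print(o["ee_pos"],o["wrist_force"],o["finger_gap"]); go([.43,.06,.274],-.009)
```

```text
[ 0.45216666 -0.19432306  0.04839572] [-1.08934583 -0.02911326 -0.71244016] 0.039720796594814464
shift [ 0.042  0.51  -0.449] turn [ 0.002 -0.003  0.011]
```

Rise, then move over comb A and look at both.

Request:
jog_arm:
  motion:
    - [[0,0,-0.06,0,0,0,-0.1],[0,0,-0.08,0,0,0,0.1],[0,0,-0.08,0,0,0,0.14],[0,0.051,-0.046,0,0,0,0.14],[0.006,0.051,-0.046,0,0,0,0.14],[0.006,0.051,-0.046,0,0,0,0.14],[0.006,0.051,-0.046,0,0,0,0.14],[0.006,0.051,-0.046,0,0,0,0.14],[0.006,0.051,0,0,0,0,0.14],[0.006,0.051,0,0,0,0,0.14]]

```text
t: 15.5
ee_pos: [0.4352, -0.0165, 0.2775]
ee_rot: [-0.004, 1.0, -0.001, 0.002]
wrist_force: [0.4, 0.0, -1.2]
finger_gap: 0.0504
grasp_force: 0.0
```

Request:
jog_arm:
  motion:
    - [[0.006,0.051,0,0,0,0.01,0.14],[0,0.051,0,0,0,0,0.14],[0,0.051,0,0,0,0,0.14],[0,0,0,0,0,0,0.14],[0,0,0,0,0,0,0.14],[0,0,0,0,0,0,0.14],[0,0,0,0,0,0,0.14],[0,0,0,0,0,0,0.14],[0,0,0,0,0,0,0.14],[0,0,0,0,0,0,0.14]]

```text
t: 16.33
ee_pos: [0.432, 0.0585, 0.2758]
ee_rot: [0.004, 1.0, -0.0, -0.0]
wrist_force: [-0.5, -0.5, 0.4]
finger_gap: 0.0505
grasp_force: 0.0
```

Run:
```python
from h import *
s=snapshot("wrist"); cv2.imwrite("pics/w4.png",s["pixels"]); o=observe(); print(o["ee_pos"])
```

```text
[0.43195868 0.05860569 0.27577838]
```

View pics/w4.png

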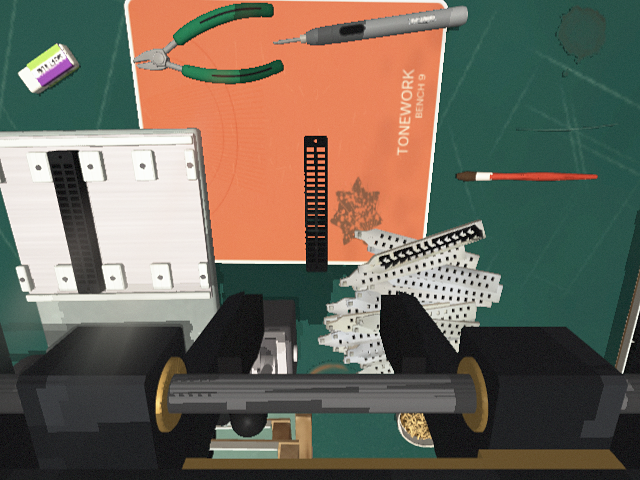

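Comb B sits flat in lane 3, from (63,151) to (92,293). Comb A is still on the mat, from (304–327,136) to (306–328,271).

Run:
```python
from h import *
s=snapshot("wrist"); q=(.4528,-.170,.0079)
w=onz(s,[(47,151),(79,151),(79,293),(104,293)],.046); c=w.mean(0); d=c[:2]-[q[0],q[1]]; a=q[2]
print("placed press xy",d[0]*np.cos(a)+d[1]*np.sin(a),-d[0]*np.sin(a)+d[1]*np.cos(a),w[:,0])
w=onz(s,[(304,136),(327,136),(306,271),(328,271)],.016); f=w[:2].mean(0); b=w[2:].mean(0); d=b-f;c=(f+b)/2;yaw=np.arctan2(d[1],d[0]); print(c,yaw,np.linalg.norm(d)); c[2]=.006; go(c,yaw)
```

```text
placed press xy -0.0006798404595267597 -0.021081713721690647 [0.37698371 0.37723996 0.52735014 0.52757308]
[0.4410226  0.05316418 0.016     ] -0.00146657093405187 0.14969941892985436
shift [-0.018 -0.011  0.54 ] turn [-0.    -0.    -0.004]
```

Request:
jog_arm:
  motion:
    - [[-0.018,-0.011,0,0,0,0,0.14],[0,0,0.07,0,0,0,0.14],[0,0,0.07,0,0,0,0.14],[0,0,0.07,0,0,0,0.14],[0,0,0.07,0,0,0,0.14],[0,0,0.07,0,0,0,0.14],[0,0,0.07,0,0,0,0.14],[0,0,0.07,0,0,0,0.14],[0,0,0,0,0,0,0.14],[0,0,0,0,0,0,0.14]]

```text
t: 17.27
ee_pos: [0.4394, 0.0535, 0.0294]
ee_rot: [0.004, 1.0, 0.0, -0.003]
wrist_force: [-0.8, 0.7, -0.2]
finger_gap: 0.0502
grasp_force: 0.0
```

```bash
python3 -c "
from h import *
go([.441,.0532,.006],-.005);print(observe()['finger_gap'])"
```

```text
shift [-0.003 -0.001  0.047] turn [ 0.    -0.003 -0.002]
0.05020556774052655
```

Request:
jog_arm:
  motion:
    - [[-0.002,0,0.023,0,0,0,0.14],[0,0,0.023,0,0,0,0.14],[0,0,0,0,0,0,-1],[0,0,0,0,0,0,-1],[0,0,0,0,0,0,-1],[0,0,0,0,0,0,-1],[0,0,0,0,0,0,-1],[0,0,-0.03,0,0,0,-1],[0,0,-0.06,0,0,0,-1],[0,0,-0.06,0,0,0,-1]]
  grip_force: 20

```text
t: 18.1
ee_pos: [0.4407, 0.0537, 0.0834]
ee_rot: [0.004, 1.0, 0.0, -0.001]
wrist_force: [1.2, 0.1, 0.4]
finger_gap: 0.0242
grasp_force: 20.0
```

Request:
jog_arm:
  motion:
    - [[0,0,-0.03,0,0,0,-1],[-0.005,-0.074,0,0,0,-0.008,-1],[-0.005,-0.074,0,0,0,0,-1],[-0.005,-0.074,0,0,0,0,-1],[-0.005,-0.064,0,0,0,0,-1],[0,0,0,0,0,0,-1],[0,0,0,0,0,0,-1],[0,0,0,0,0,0,-1],[0,0,0,0,0,0,-1],[0,0,0,0,0,0,-1]]

```text
t: 18.93
ee_pos: [0.4518, -0.0881, 0.0977]
ee_rot: [-0.003, 1.0, 0.0, -0.0]
wrist_force: [-0.3, -0.1, -0.8]
finger_gap: 0.0244
grasp_force: 20.0
```

Run:
```python
from h import *
q=(.4528,-.170,.0079); o=observe()
t=pw(q,(0,.078,.03))[0]; go([t[0],t[1],.036],.0079);print(o['finger_gap'],o['ee_pos'])
s=snapshot("wrist"); cv2.imwrite("pics/w5.png",s["pixels"])
im=cv2.cvtColor(s["pixels"],cv2.COLOR_BGR2GRAY)[100:260,240:400]; m=(im<45); r=np.where(m.sum(1)>40)[0]; print("end row",100+r[:3], [240+np.where(m[k])[0][[0,-1]] for k in r[8:11]])
```

```text
shift [-0.001 -0.008  0.123] turn [ 0.    -0.    -0.001]
0.02439932709661893 [ 0.45183844 -0.08813423  0.0977364 ]
end row [127 128 129] [array([288, 354]), array([288, 354]), array([288, 354])]
```

Request:
jog_arm:
  motion:
    - [[-0.003,-0.008,0,0,0,0,-1],[0,0,0.03,0,0,0,-1],[0,0,0.03,0,0,0,-1],[0,0,0.02,0,0,0,-1],[0,0,0.01,0,0,0,-1],[0,0,0,0,0,0,-1],[0,0,0,0,0,0,-1],[0,0,0,0,0,0,-1],[0,0,0,0,0,0,-1],[0,0,0,0,0,0,-1]]

```text
t: 19.82
ee_pos: [0.4541, -0.0936, 0.0534]
ee_rot: [-0.002, 1.0, -0.0, 0.001]
wrist_force: [-0.1, -0.1, -0.5]
finger_gap: 0.024
grasp_force: 20.0
```

Run:
```python
from h import *
o=observe();print(o["ee_pos"],o["finger_gap"]); q=(.4528,-.170,.0079); t=pw(q,(0,.078,.03))[0]; go([t[0]+.0015,t[1],.036],.0079)
```

```text
[ 0.45411865 -0.09364606  0.05344892] 0.024034864864591627
shift [0.001 0.003 0.035] turn [-0.     0.001 -0.002]
```

Request:
jog_arm:
  motion:
    - [[0.001,0.003,0.012,0,0,0,-1],[0,0,0.012,0,0,0,-1],[0,0,0.009,0,0,0,-1],[0,0,0,0,0,0,-1],[0,0,0,0,0,0,-1],[0,0,0,0,0,0,-0.1],[0,0,0,0,0,0,-0.1],[0,0,0,0,0,0,-0.1],[0,0,0,0,0,0,-0.1],[0,0,-0.03,0,0,0,-0.1]]

```text
t: 20.65
ee_pos: [0.451, -0.091, 0.0491]
ee_rot: [-0.002, 1.0, 0.001, -0.002]
wrist_force: [0.2, 0.2, -0.0]
finger_gap: 0.0396
grasp_force: 0.0
```

Run:
```python
from h import *
o=observe();print(o["ee_pos"],o["finger_gap"]); go([.42,-.27,.36],0)
```

```text
[ 0.45097163 -0.09096609  0.04905598] 0.039586749642084765
shift [ 0.067 -0.356 -0.622] turn [ 0.001 -0.003  0.003]
```

Request:
jog_arm:
  motion:
    - [[0,0,-0.06,0,0,0,-0.1],[0,0,-0.08,0,0,0,0.1],[0,0,-0.08,0,0,0,0.2],[0,-0.036,-0.06,0,0,0,0.4],[0.008,-0.04,-0.06,0,0,0,0.6],[0.008,-0.04,-0.06,0,0,0,0.6],[0.008,-0.04,-0.06,0,0,0,0.6],[0.008,-0.04,-0.06,0,0,0,0.6],[0.008,-0.04,-0.06,0,0,0,0.6],[0.008,-0.04,-0.03,0,0,0,0.6]]

```text
t: 21.48
ee_pos: [0.4302, -0.2316, 0.3603]
ee_rot: [-0.002, 1.0, -0.002, 0.002]
wrist_force: [0.4, -0.1, 0.4]
finger_gap: 0.0705
grasp_force: 0.0
```

Request:
jog_arm:
  motion:
    - [[0.008,-0.04,-0.03,0,0,0,0.6],[0.01,-0.04,-0.03,0,0,0,0.6],[0,0,0,0,0,0,0.6],[0,0,0,0,0,0,0.6],[0,0,0,0,0,0,0.6],[0,0,0,0,0,0,0.6],[0,0,0,0,0,0,0.6],[0,0,0,0,0,0,0.6],[0,0,0,0,0,0,0.6],[0,0,0,0,0,0,0.6]]

```text
t: 22.32
ee_pos: [0.4211, -0.2697, 0.3861]
ee_rot: [-0.003, 1.0, 0.0, -0.0]
wrist_force: [-0.1, -0.1, -0.2]
finger_gap: 0.0706
grasp_force: 0.0
```

Run:
```python
from h import *
s=snapshot("wrist"); cv2.imwrite("pics/w6.png",s["pixels"]); o=observe(); print(o["ee_pos"])
```

```text
[ 0.42108952 -0.26978464  0.38623323]
```

View pics/w6.png

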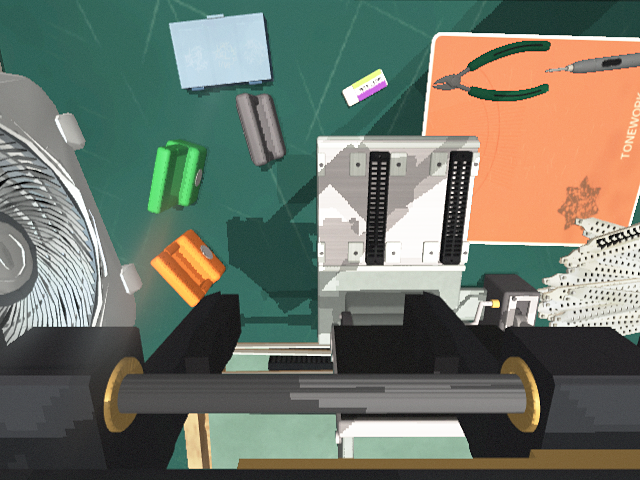

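Both combs are in lanes, at (378,208) and (457,207). The dark weight is at (261,130). I'll zoom in on it.

Run:
```python
import cv2
a=cv2.imread("pics/w6.png")[80:180,215:310]; cv2.imwrite("pics/c3.png",cv2.resize(a,None,fx=5,fy=5,interpolation=cv2.INTER_CUBIC)*2)
```

```text
(no output)
```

View pics/c3.png

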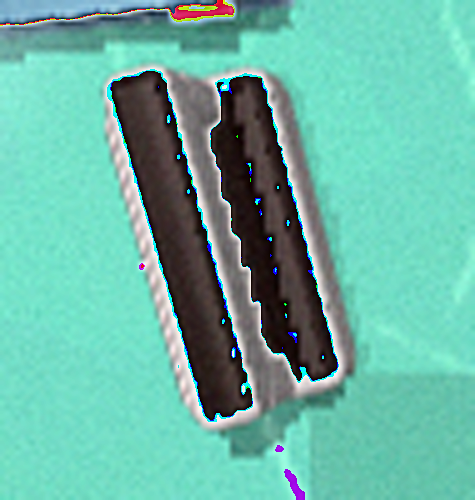

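Run:
```python
from h import *
s=snapshot("wrist"); f=lambda L:np.array(L)/5+[215,80]
print("bar corners z.1",onz(s,f([(108,78),(165,70),(202,422),(252,410)]),.1).round(4))
print("block z.04 right edge",onz(s,f([(270,73),(350,370)]),.04).round(4),"left lower z0",onz(s,f([(108,85),(195,420)]),.04).round(4))
b=onz(s,f([(137,74),(227,416)]),.1);d=b[1]-b[0];c=b.mean(0);yaw=np.arctan2(d[1],d[0]);print(c,yaw,np.linalg.norm(d)); c[2]=.074
# predicted outlines
Rz=R.from_euler('z',yaw).as_matrix()
for x,y,z in[(-.039,.008,.1),(-.039,-.008,.1),(.039,-.008,.1),(.039,.008,.1),(.04,.022,.04),(-.04,.022,.04),(-.04,-.022,.04),(.04,-.022,.04)]:
    print((x,y,z),((proj(s,Rz@[x,y,0]+[c[0],c[1],z])-[215,80])*5).round())
go(c,yaw)
```

```text
bar corners z.1 [[ 0.3153 -0.3605  0.1   ]
 [ 0.3136 -0.3483  0.1   ]
 [ 0.3874 -0.3439  0.1   ]
 [ 0.3847 -0.3325  0.1   ]]
block z.04 right edge [[ 0.3102 -0.3337  0.04  ]
 [ 0.3805 -0.316   0.04  ]] left lower z0 [[ 0.3132 -0.3732  0.04  ]
 [ 0.3932 -0.3559  0.04  ]]
[ 0.35023072 -0.34622987  0.1       ] 0.22115945206918597 0.07337804466046909
(-0.039, 0.008, 0.1) [[170.  54.]]
(-0.039, -0.008, 0.1) [[98. 71.]]
(0.039, -0.008, 0.1) [[195. 434.]]
(0.039, 0.008, 0.1) [[264. 418.]]
(0.04, 0.022, 0.04) [[350. 386.]]
(-0.04, 0.022, 0.04) [[270.  56.]]
(-0.04, -0.022, 0.04) [[95. 97.]]
(0.04, -0.022, 0.04) [[183. 423.]]
shift [ 0.142 -0.152  0.625] turn [ 0.    -0.    -0.137]
```

Run:
```python
from h import *
q=(.4528,-.170,.0079)
P=pw(q,[(.143,-.13,.228),(.143,-.165,.228),(.143,-.206,.228)]); print(P)
out=[]
for n,(u,v,w,h,k) in {"scene":(370,150,160,110,3.5),"top":(370,160,80,80,5)}.items():
    s=snapshot(n); im=s["pixels"].copy(); print(n,proj(s,P).round(1).tolist(), "desk below", proj(s,[[P[2][0],P[2][1],0]]).round())
    c=cv2.resize(im[v:v+h,u:u+w],None,fx=k,fy=k,interpolation=cv2.INTER_CUBIC)
    out.append(cv2.resize(c,(390,int(c.shape[0]*390/c.shape[1]))))
H=max(o.shape[0] for o in out); out=[cv2.copyMakeBorder(o,0,H-o.shape[0],0,0,cv2.BORDER_CONSTANT) for o in out]
cv2.imwrite("pics/c4.png",np.hstack(out))
```

```text
[[ 0.59682253 -0.29886626  0.23      ]
 [ 0.59709902 -0.33386516  0.23      ]
 [ 0.59742292 -0.37486388  0.23      ]]
scene [[416.0, 206.9], [433.1, 210.2], [454.0, 214.2]] desk below [[441. 313.]]
top [[394.9, 192.5], [407.9, 192.6], [423.1, 192.6]] desk below [[406. 212.]]
```

View pics/c4.png

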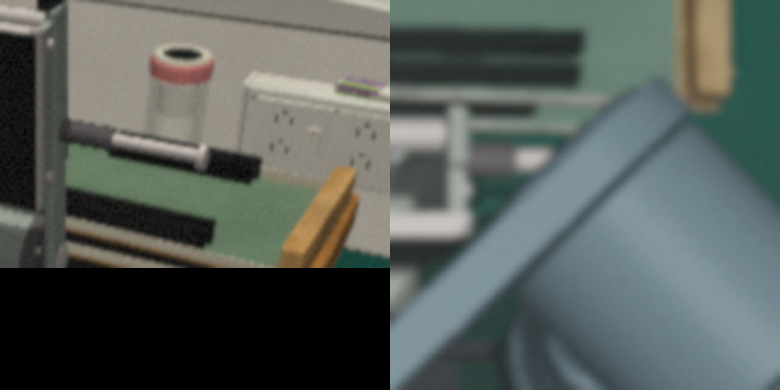

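Run:
```python
from h import *
s=snapshot("top"); t=snapshot("scene"); im0=cv2.imread("pics/scene0.png")
for z in(0,.03,.084,.15,.2,.22,.24,.26):
    p=onz(s,[(422.5,200.5)],z); uv=proj(t,p)[0]; print(z,p.round(3),uv.round(),im0[int(uv[1]),int(uv[0])])
a=cv2.imread("pics/top0.png")[184:212,410:436].mean(2).astype(int); print(a[::2,::2])
```

```text
0 [[ 0.636 -0.429  0.   ]] [472. 312.] [ 26  61 112]
0.03 [[ 0.628 -0.421  0.03 ]] [469. 301.] [  0  43 106]
0.084 [[ 0.614 -0.408  0.084]] [464. 280.] [ 89 113  94]
0.15 [[ 0.597 -0.392  0.15 ]] [458. 253.] [102 126 118]
0.2 [[ 0.583 -0.38   0.2  ]] [453. 232.] [ 91 116  95]
0.22 [[ 0.578 -0.375  0.22 ]] [450. 223.] [ 80 102  83]
0.24 [[ 0.573 -0.37   0.24 ]] [448. 213.] [137 143 151]
0.26 [[ 0.568 -0.365  0.26 ]] [446. 204.] [126 140 140]
[[117 118 121 119 116  96  70  86  94  93  73  70  69]
 [134 136 137 138 131 107  82  77  73  69  67  67  66]
 [ 84  82  81  81  82  79 105  93  74  67  67  67  67]
 [128 128 128 127 127 125 148 135  73  67  68  67  68]
 [183 182 182 183 182 178 169 154  79  67  66  67  67]
 [144 144 145 145 145 142 148 137  81  69  68  68  66]
 [ 65  62  71  72  70  85 129 143 125  86  67  67  68]
 [ 54  55  67  68  87 137 158 157 145  95  67  67  69]
 [ 57  57  66  79 144 181 165 168 154  95  68  69  68]
 [ 66  65  67  89 159 185 189 167 120  76  68  67  68]
 [ 69  69  68  79 140 171 177 143  81  69  68  68  68]
 [ 70  70  69  68  87 117 115  82  68  68  68  67  68]
 [ 70  70  68  69  68  69  67  68  69  69  68  68  68]
 [ 69  70  70  70  69  68  69  67  69  68  69  68  69]]
```

Run:
```python
import cv2
a=cv2.imread("pics/scene0.png")[190:340,390:540]; cv2.imwrite("pics/c5.png",cv2.resize(a,None,fx=4,fy=4,interpolation=cv2.INTER_CUBIC))
```

```text
(no output)
```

View pics/c5.png

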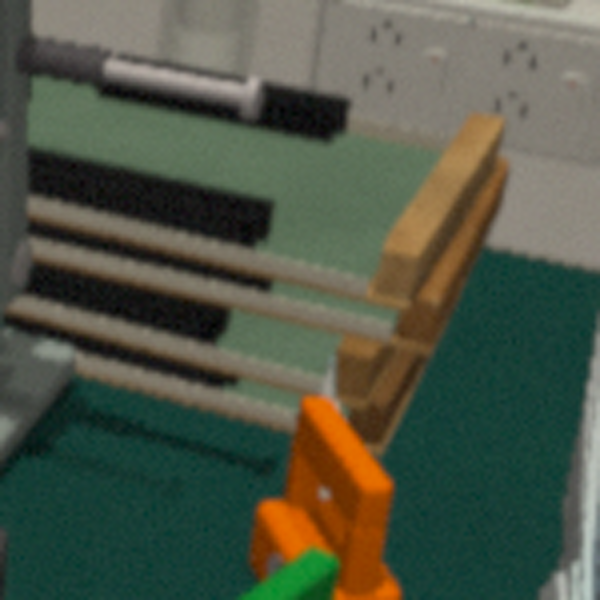

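A white cap just shows behind the orange handle at crop (330,385). That is the dropper bottle, at about (0.61,-0.41), so I'll stay high over it. The pin matches the prediction. Next I'll check the decoy clearances and plan the grasp.

Run:
```python
from h import *
s=snapshot("wrist"); print(onz(s,[(193,229),(151,263),(187,306),(228,268)],.04).round(3)); print("green",onz(s,[(148,205),(160,140),(205,142),(195,208)],.04).round(3))
go([.3502,-.3462,.15],.221); print(observe()["ee_pos"])
```

```text
[[ 0.48  -0.443  0.04 ]
 [ 0.529 -0.506  0.04 ]
 [ 0.595 -0.463  0.04 ]
 [ 0.536 -0.399  0.04 ]]
green [[ 0.447 -0.499  0.04 ]
 [ 0.364 -0.473  0.04 ]
 [ 0.366 -0.417  0.04 ]
 [ 0.451 -0.437  0.04 ]]
shift [ 0.142 -0.151  0.473] turn [-0.     0.    -0.138]
[ 0.42099797 -0.27010421  0.38633578]
```

Request:
jog_arm:
  motion:
    - [[0.0203,-0.0216,0.0676,0,0,0,0.2],[0.0203,-0.0216,0.0676,0,0,0,0.2],[0.0203,-0.0216,0.0676,0,0,0,0.2],[0.0203,-0.0216,0.0676,0,0,0,0.2],[0.0203,-0.0216,0.0676,0,0,0,0.2],[0.0203,-0.0216,0.0676,0,0,0,0.2],[0.0203,-0.0216,0.0676,0,0,0,0.2],[0,0,0,0,0,-0.069,0.2],[0,0,0,0,0,-0.069,0.2],[0,0,0,0,0,0,0.2]]

```text
t: 23.5
ee_pos: [0.3498, -0.346, 0.1489]
ee_rot: [-0.112, 0.994, 0.001, -0.0]
wrist_force: [1.0, 0.4, 0.0]
finger_gap: 0.0526
grasp_force: 0.0
```

Run:
```python
from h import *
s=snapshot("wrist"); o=observe(); print(o["ee_pos"]); go([.3502,-.3462,.075],.221)
Rz=R.from_euler('z',.221).as_matrix()
print(proj(s,np.array([Rz@[x,y,0]+[.3502,-.3462,.1] for x,y in[(-.039,.008),(-.039,-.008),(.039,0)]])).round())
cv2.imwrite("pics/w7.png",s["pixels"])
```

```text
[ 0.35019827 -0.34619777  0.14954419]
shift [-0.    -0.     0.149] turn [ 0.    -0.    -0.001]
[[335. 204.]
 [305. 204.]
 [320. 335.]]
```

View pics/w7.png

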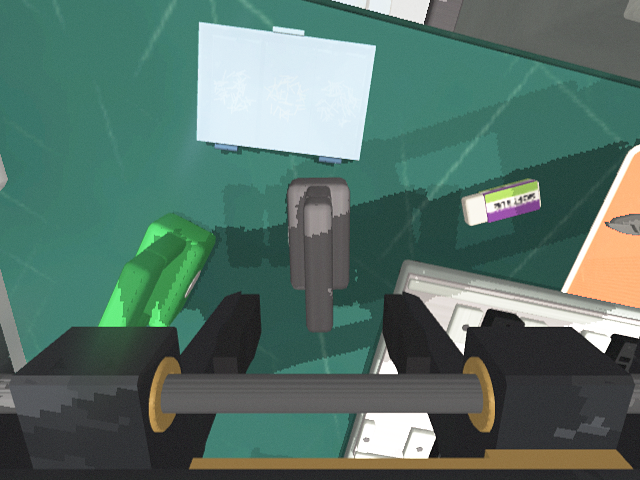

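The bar is centred at u≈318 between the fingers, with its ends at v≈198 and v≈331, so it sits about 2.5 mm nearer the robot than planned. Descend and grip.

Request:
jog_arm:
  motion:
    - [[0.005,0,0.037,0,0,0,0.2],[0,0,0.037,0,0,0,0.2],[0,0,0.037,0,0,0,0.2],[0,0,0.037,0,0,0,0.2],[0,0,0,0,0,0,0.2],[0,0,0,0,0,0,-1],[0,0,0,0,0,0,-1],[0,0,0,0,0,0,-1],[0,0,0,0,0,0,-1],[0,0,0,0,0,0,-1]]
  grip_force: 55

```text
t: 24.38
ee_pos: [0.3483, -0.3472, 0.0767]
ee_rot: [-0.11, 0.994, -0.001, 0.0]
wrist_force: [0.2, -0.4, -0.2]
finger_gap: 0.022
grasp_force: 0.0
```

Request:
jog_arm:
  motion:
    - [[0,0,0,0,0,0,-1],[0,0,0,0,0,0,-1],[0,0,-0.03,0,0,0,-1],[0,0,-0.05,0,0,0,-1],[0,0,-0.05,0,0,0,-1],[0,0,-0.05,0,0,0,-1],[0,0,-0.05,0,0,0,-1],[0,0,-0.05,0,0,0,-1],[0,0,-0.05,0,0,0.069,-1],[0,0,-0.02,0,0,0.067,-1]]

```text
t: 25.22
ee_pos: [0.3482, -0.3469, 0.2531]
ee_rot: [-0.002, 1.0, -0.001, 0.001]
wrist_force: [-0.5, -1.1, -5.3]
finger_gap: 0.0155
grasp_force: 54.9
```

Run:
```python
from h import *
q=(.4528,-.170,.0079); o=observe(); print(o["ee_pos"],o["finger_gap"],o["wrist_force"])
a=pw(q,(.143,-.245,.228+.019))[0]; print(a); go(a,.0079)
```

```text
[ 0.34817084 -0.34686995  0.25311611] 0.015451190311365742 [-0.54345615 -1.07386673 -5.26719787]
[ 0.59773102 -0.41386267  0.249     ]
shift [-0.499 -0.136  0.009] turn [-0.001  0.001 -0.003]
```

Run:
```python
from h import *
s=snapshot("top")
for z in(0,.1,.2,.3): print(z,onz(s,[(463,220),(478,200),(497,168),(545,163)],z)[:,:2].round(3).tolist())
print(observe()["joints"])
```

```text
0 [[0.574, -0.555], [0.639, -0.606], [0.746, -0.673], [0.765, -0.83]]
0.1 [[0.552, -0.522], [0.613, -0.569], [0.713, -0.632], [0.73, -0.779]]
0.2 [[0.53, -0.489], [0.587, -0.533], [0.679, -0.592], [0.695, -0.728]]
0.3 [[0.508, -0.456], [0.56, -0.497], [0.646, -0.551], [0.661, -0.677]]
[-1.02556891e+00 -2.45183982e-02  1.79532218e+00  1.02366323e-04
  1.36683702e+00 -2.59324233e+00]
```

Request:
jog_arm:
  motion:
    - [[0,-0.068,0.005,0,0,-0.003,-1],[0,-0.068,0,0,0,0,-1],[-0.071,0,0,0,0,0,-1],[-0.071,0,0,0,0,0,-1],[-0.071,0,0,0,0,0,-1],[-0.071,0,0,0,0,0,-1],[-0.071,0,0,0,0,0,-1],[-0.071,0,0,0,0,0,-1],[-0.071,0,0,0,0,0,-1],[0,0,0,0,0,0,-1]]

```text
t: 26.1
ee_pos: [0.6017, -0.4085, 0.2426]
ee_rot: [-0.01, 1.0, 0.003, -0.001]
wrist_force: [-1.0, 1.1, -7.0]
finger_gap: 0.0154
grasp_force: 54.9
```

Request:
jog_arm:
  motion:
    - [[0,0,0,0,0,0,-1],[0,0,0,0,0,0,-1],[0,0,0,0,0,0,-1],[0,0,0,0,0,0,-1],[0,0,0,0,0,0,-1],[0,0,0,0,0,0,-1],[0,0,0,0,0,0,-1],[0,0,0,0,0,0,-1],[0,0,0,0,0,0,-1],[0,0,0,0,0,0,-1]]

```text
t: 26.93
ee_pos: [0.597, -0.4114, 0.2483]
ee_rot: [-0.006, 1.0, -0.0, 0.0]
wrist_force: [0.2, 0.5, -6.8]
finger_gap: 0.0156
grasp_force: 54.9
```

Run:
```python
from h import *
q=(.4528,-.170,.0079); o=observe(); print(o["ee_pos"],o["finger_gap"],o["wrist_force"],o["joints"])
a=pw(q,(.143,-.245,.228+.0207))[0]; go(a,.0079)
W=np.array([(.143,-.165,.228),(.143,-.206,.228)])
out=[]
for n in("scene","top","wrist"):
    s=snapshot(n); c=proj(s,[a])[0]; print(n,c,proj(s,pw(q,W)).round(1).tolist())
    cv2.imwrite(f"pics/h_{n}.png",s["pixels"])
u,v=340,130
im=cv2.imread("pics/h_scene.png")[v:v+150,u:u+200]; im2=cv2.imread("pics/h_wrist.png")[120:420,160:560]
cv2.imwrite("pics/c6.png",np.vstack([cv2.resize(im,(400,300),interpolation=cv2.INTER_CUBIC),im2]))
```

```text
[ 0.59701708 -0.41140967  0.24831965] 0.015624930949111706 [ 0.17382552  0.50081511 -6.84371226] [-7.66577576e-01  5.05352347e-01  1.16662800e+00  4.83662355e-06
  1.46949181e+00 -2.35013709e+00]
shift [-0.001 -0.005 -0.005] turn [-0.     0.     0.003]
scene [476.38242316 207.90658705] [[433.1, 210.2], [454.0, 214.2]]
top [439.62275213 190.59613498] [[407.9, 192.6], [423.1, 192.6]]
wrist [314.8228901 320.1423254] [[483.6, 299.3], [397.5, 298.8]]
```

Run:
```python
import cv2,numpy as np
a=cv2.imread("pics/h_wrist.png"); g=a.mean(2).astype(int)
print("cols 392..480 step 8"); 
for v in range(262,340,3): print(v,g[v,384:490:8])
```

```text
cols 392..480 step 8
262 [ 74  90  88  92  87  89  94  89  70 232 236 237 158 155]
265 [ 91  88  92  91  89  89  92  88  83 236 233 151 159 157]
268 [ 86  88  90  90  91  90  89  91  80 237 234 209 161 158]
271 [ 89  88  86  91  89  91  88  88  89 233 232 233 157 244]
274 [ 95  92  97  96  98 102  99  99  96  88  91  91  88  74]
277 [149 155 149 132 154 158 156 156 158 154 151 150 155 152]
280 [155 156 166 157 150 143 138 128 128 151 181 211 241 244]
283 [254 255 122 140 240 232 231 212 190 169 151 155 156 154]
286 [148 105 113 141 139 140 168 168 194 222 240 245 252 251]
289 [ 48  45 106 146 133 131 134 132 128 132 132 132 130 128]
292 [  6  35 105 150 148 146 146 145 145 147 145 144 144 145]
295 [ 14  50 101 154 153 153 154 154 154 152 151 153 153 151]
298 [  9  47 104 158 163 163 163 162 161 161 161 159 158 158]
301 [132  50 100 157 162 160 165 158 163 160 160 161 163 159]
304 [ 18  49 103 159 157 155 154 157 155 159 157 158 156 154]
307 [137 130 100 157 144 147 147 149 150 150 149 148 152 152]
310 [149 156 104 153 131 132 135 134 135 136 134 136 144 142]
313 [255 255 110 150 238 230 210 186 166 151 148 153 160 158]
316 [141 150 149 191 170 189 214 234 245 249 252 254 255 255]
319 [ 36  24 189 205  39  35  35  30  22  25  17  16  15  12]
322 [33 38 28 31 40 38 30 28 23 24 31 34 41 34]
325 [37 37 41 41 39 29 26 26 26 38 36 39 37 42]
328 [34 35 34 42 36 39 37 38 42 37 38 42 39 38]
331 [31 40 39 38 40 35 37 38 40 41 38 33 40 42]
334 [33 43 39 36 35 40 38 35 40 37 38 41 41 46]
337 [30 39 39 41 39 41 41 34 40 39 35 40 37 41]
```

The pin spans v 287–312 (centre 299.5) against a prediction of 299, so the pin is confirmed. Insert at window-centre height.

Request:
jog_arm:
  motion:
    - [[-0.001,0,-0.005,0,0,0.003,-1],[0,0.02,0,0,0,0,-1],[0,0.02,0,0,0,0,-1],[0,0.02,0,0,0,0,-1],[0,0.02,0,0,0,0,-1],[0,0.016,0,0,0,0,-1],[0,0.015,0,0,0,0,-1],[0,0,0,0,0,0,-1],[0,0,0,0,0,0,-1],[0,0,0,0,0,0,-1]]

```text
t: 27.92
ee_pos: [0.5972, -0.3561, 0.2509]
ee_rot: [-0.004, 1.0, -0.0, 0.0]
wrist_force: [-1.1, -1.1, -5.7]
finger_gap: 0.0159
grasp_force: 54.9
```

Run:
```python
from h import *
q=(.4528,-.170,.0079); o=observe(); print(o["ee_pos"],o["finger_gap"],o["wrist_force"],o["moment"])
a=pw(q,(.143,-.187,.228+.0102))[0]; go(a,.0079)
```

```text
[ 0.59716487 -0.35611816  0.25085873] 0.015860242193673366 [-1.0925379  -1.08411578 -5.74787991] [0.0098663  0.05375283 0.05349693]
shift [-0.     0.001  0.021] turn [-0.  0.  0.]
```

Request:
jog_arm:
  motion:
    - [[0,0,0.006,0,0,0,-1],[0,0,0.006,0,0,0,-1],[0,0,0.004,0,0,0,-1],[0,0,0.003,0,0,0,-1],[0,0,0.002,0,0,0,-1],[0,0,0,0,0,0,-1],[0,0,0,0,0,0,-1],[0,0,0,0,0,0,-1],[0,0,0,0,0,0,-1],[0,0,0,0,0,0,-1]]

```text
t: 28.75
ee_pos: [0.5975, -0.3564, 0.2416]
ee_rot: [-0.004, 1.0, -0.001, 0.001]
wrist_force: [-1.7, 1.8, 5.9]
finger_gap: 0.0159
grasp_force: 61.7
```

Request:
jog_arm:
  motion:
    - [[0,0,-0.002,0,0,0,-1],[0,0,0,0,0,0,-1],[0,0,0,0,0,0,-0.55],[0,0,0,0,0,0,-0.45],[0,0,0,0,0,0,-0.35],[0,0,0,0,0,0,-0.3],[0,0,0,0,0,0,-0.3],[0,0,0,0,0,0,-0.3],[0,0,0,0,0,0,-0.3],[0,0,0,0,0,0,-0.3]]

```text
t: 29.58
ee_pos: [0.5978, -0.3546, 0.2419]
ee_rot: [-0.004, 1.0, 0.001, 0.001]
wrist_force: [0.1, 4.3, 5.6]
finger_gap: 0.0309
grasp_force: 3.0
```

Run:
```python
from h import *
o=observe(); print(o["ee_pos"],o["finger_gap"],o["wrist_force"],o["moment"])
```

```text
[ 0.5977609  -0.35462365  0.24189088] 0.03090639850579689 [0.09476804 4.31510431 5.6020552 ] [ 0.72382077  0.11636346 -0.01906514]
```

Request:
jog_arm:
  motion:
    - [[0,0,-0.004,0,0,0,-0.3],[0,0,-0.006,0,0,0,-0.3],[0,0,-0.01,0,0,0,-0.3],[0,0,-0.01,0,0,0,-0.3],[0,0,-0.02,0,0,0,-0.3],[0,0,-0.02,0,0,0,-0.3],[0,0,-0.02,0,0,0,-0.3],[0,0,0,0,0,0,-0.3],[0,0,0,0,0,0,-0.3],[0,0,0,0,0,0,-0.3]]

```text
t: 30.42
ee_pos: [0.5971, -0.3558, 0.2861]
ee_rot: [-0.004, 1.0, 0.0, -0.0]
wrist_force: [0.1, 0.3, -0.2]
finger_gap: 0.031
grasp_force: 0.0
```

Run:
```python
from h import *
o=observe(); print(o["ee_pos"],o["finger_gap"],o["wrist_force"],o["moment"])
q=(.4528,-.170,.0079)
s=snapshot("wrist"); cv2.imwrite("pics/w8.png",s["pixels"]); t=snapshot("scene"); cv2.imwrite("pics/s8.png",t["pixels"])
E=pw(q,(.143,-.187,.2335))[0]; Rz=R.from_euler('z',.008).as_matrix()
pts=np.array([Rz@p+E for p in[(-.04,.022,-.072),(-.04,-.022,-.072),(-.04,0,-.04),(-.039,0,.028),(.039,0,.028),(0,0,.028)]])
print("wrist",proj(s,pts).round().tolist(),"scene",proj(t,pts).round().tolist())
```

```text
[ 0.59706431 -0.35581619  0.28614941] 0.03098315295170069 [ 0.1422592   0.26294242 -0.20817277] [ 0.03825818 -0.0324679  -0.01153736]
wrist [[352.0, 181.0], [290.0, 181.0], [321.0, 188.0], [321.0, 216.0], [321.0, 362.0], [321.0, 294.0]] scene [[423.0, 249.0], [445.0, 254.0], [436.0, 236.0], [440.0, 203.0], [452.0, 190.0], [446.0, 196.0]]
```

Run:
```python
import cv2,numpy as np
a=cv2.resize(cv2.imread("pics/s8.png")[160:310,340:540],(480,360),interpolation=cv2.INTER_CUBIC); b=cv2.imread("pics/w8.png")[120:480,190:510]
cv2.imwrite("pics/c7.png",np.hstack([a,b]))
```

```text
(no output)
```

View pics/c7.png

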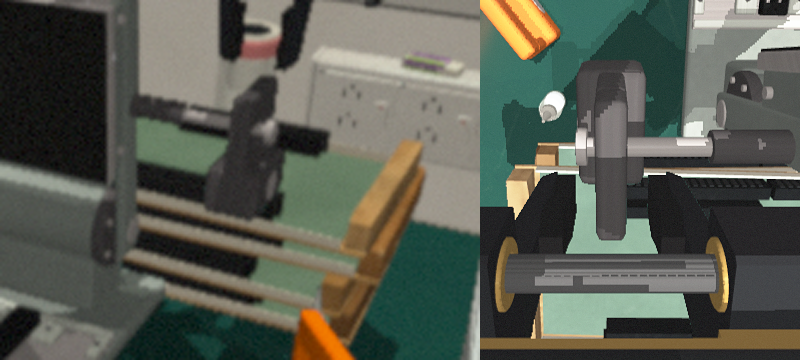

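The weight hangs upright on the pin just inside the flange, at crop (605,150). The white bottle still stands at (550,105). Next I'll go round the platen to the lever, with the tool turned 90° so its body stays clear of the platen.

Request:
jog_arm:
  motion:
    - [[0,0,-0.04,0,0,0,-0.3],[0.07,0,0,0,0,0,-0.3],[0.08,0,0,0,0,0,-0.3],[0.08,0,0,0,0,0,-0.3],[0.08,0,0,0,0,0,-0.3],[0.08,0,0,0,0,0,-0.3],[0,0.078,0,0,0,0,-1],[0,0.078,0,0,0,0,-1],[0,0.078,0,0,0,0,-1],[0,0.078,0,0,0,0,-1]]
  grip_force: 20

```text
t: 31.35
ee_pos: [0.3999, -0.2003, 0.3057]
ee_rot: [-0.003, 1.0, 0.0, -0.0]
wrist_force: [1.1, -0.3, 0.2]
finger_gap: 0.0062
grasp_force: 0.0
```

Request:
jog_arm:
  motion:
    - [[0,0.078,0,0,0,0,-1],[0,0.078,0,0,0,0,-1],[0,0.078,0,0,0,0,-1],[0,0.078,0,0,0,0,-1],[0,0.078,0,0,0,0,-1],[0,0,0,0,0,0.077,-1],[0,0,0,0,0,0.077,-1],[0,0,0,0,0,0.077,-1],[0,0,0,0,0,0.077,-1],[0,0,0,0,0,0.077,-1]]

```text
t: 32.18
ee_pos: [0.399, -0.0061, 0.3058]
ee_rot: [0.296, 0.955, -0.0, -0.0]
wrist_force: [-0.9, 0.4, -0.2]
finger_gap: 0.0001
grasp_force: 0.0
```

Request:
jog_arm:
  motion:
    - [[0,0,0,0,0,0.077,-1],[0,0,0,0,0,0.077,-1],[0,0,0,0,0,0.077,-1],[0,0,0,0,0,0.077,-1],[0,0,0,0,0,0.077,-1],[0,0,0,0,0,0.077,-1],[0,0,0,0,0,0.077,-1],[0,0,0,0,0,0.077,-1],[0,0,0,0,0,0,-1],[0,0,0,0,0,0,-1]]

```text
t: 33.02
ee_pos: [0.3991, -0.0064, 0.3059]
ee_rot: [0.703, 0.711, -0.0, -0.0]
wrist_force: [0.0, 0.3, 0.3]
finger_gap: 0.0004
grasp_force: 0.0
```

Run:
```python
from h import *
o=observe(); print(o["ee_pos"],o["finger_gap"],o["joints"])
q=(.4528,-.170,.0079); k=pw(q,(.1228,.170,.1786))[0]; print("knob",k)
go([.525,k[1],.22],.0079-np.pi/2); go([.525,k[1],.168],.0079-np.pi/2)
# check the combs and the brush (numerically) from the top
s=snapshot("top"); g=s["pixels"].mean(2)
for y in(.078,.026,-.026,-.078): print(y,[round(float(g[int(v),int(u)])) for u,v in proj(s,pw(q,[(x,y,.044) for x in(-.085,-.07,-.05,-.03,0,.03,.05)]))])
```

```text
[ 0.39907684 -0.00639158  0.30589932] 0.0003678635509714086 [-3.15624281e-01 -2.94262747e-01  1.92347339e+00  5.07130792e-06
  1.51299280e+00 -3.25801784e-01]
knob [0.57425318 0.00096481 0.1806    ]
shift [0.012 0.252 0.172] turn [-0.    -0.     0.001]
shift [0.012 0.252 0.276] turn [-0.    -0.     0.001]
0.078 [200, 69, 86, 83, 71, 83, 68]
0.026 [199, 200, 198, 197, 198, 195, 196]
-0.026 [205, 68, 89, 129, 87, 91, 81]
-0.078 [203, 197, 196, 199, 199, 193, 195]
```

Request:
jog_arm:
  motion:
    - [[0.012,0.063,0,0,0,0,-1],[0,0.063,0,0,0,0,-1],[0,0.063,0,0,0,0,-1],[0,0.063,0,0,0,0,-1],[0,0,0.055,0,0,0,-1],[0,0,0.055,0,0,0,-1],[0,0,0.055,0,0,0,-1],[0,0,0.055,0,0,0,-1],[0,0,0.055,0,0,0,-1],[0,0,0,0,0,0,-1]]

```text
t: 33.9
ee_pos: [0.5214, 0.0011, 0.163]
ee_rot: [0.704, 0.71, -0.003, -0.004]
wrist_force: [-1.3, 0.7, -0.2]
finger_gap: 0.0004
grasp_force: 0.0
```

Run:
```python
from h import *
o=observe(); print(o["ee_pos"],o["wrist_force"])
q=(.4528,-.170,.0079); go([.601,.0012,.168],.0079-np.pi/2)
s=snapshot("top"); g=s["pixels"].mean(2)
for x in(-.07,-.05,-.03,0):
    ys=np.arange(.1,-.06,-.003); w=g[tuple(proj(s,pw(q,[(x,y,.044) for y in ys])).round().astype(int).T[::-1])]<130
    print(x,[round(float(v),3) for v in ys[w]][::2])
```

```text
[0.52137103 0.00114424 0.16296678] [-1.31290158  0.69324758 -0.21775908]
shift [-0.001  0.159 -0.012] turn [-0.006 -0.001  0.001]
-0.07 [0.088, 0.082, 0.076, 0.07, -0.017, -0.023, -0.029, -0.035]
-0.05 [0.088, 0.082, 0.076, 0.07, -0.017, -0.023, -0.029, -0.035]
-0.03 [0.088, 0.082, 0.076, -0.026, -0.032]
0 [0.091, 0.085, 0.079, 0.073, -0.014, -0.02, -0.026, -0.032]
```

The combs are centred in lanes 1 and 3. Push the lever.

Request:
jog_arm:
  motion:
    - [[0,0.02,0,0,0,0,-1],[0,0.02,0,0,0,0,-1],[0,0.022,0,0,0,0,-1],[0,0.022,0,0,0,0,-1],[0,0.022,0,0,0,0,-1],[0,0.022,0,0,0,0,-1],[0,0.024,0,0,0,0,-1],[0,0,0,0,0,0,-1],[0,0,0,0,0,0,-1],[0,0,0,0,0,0,-1]]

```text
t: 34.78
ee_pos: [0.6021, 0.0007, 0.1701]
ee_rot: [0.705, 0.71, 0.001, 0.001]
wrist_force: [-0.3, -0.1, 0.6]
finger_gap: 0.0004
grasp_force: 0.0
```

Run:
```python
from h import *
o=observe(); print(o["ee_pos"],o["wrist_force"])
s=snapshot("scene"); cv2.imwrite("pics/s9.png",s["pixels"]); g=s["pixels"].max(2); q=(.4528,-.170,.0079)
for j in(0,.3,.42,.5,.56,.62):
    p=pw(q,(.150+.11*np.sin(j-.25),.170,.072+.11*np.cos(j-.25))); u,v=proj(s,p)[0]; print(j,p.round(3),u.round(),v.round(),g[int(v),int(u)])
```

```text
[0.60214053 0.00074833 0.17012666] [-0.28490309 -0.0634302   0.62837304]
0 [[0.574 0.001 0.181]] 287.0 206.0 131
0.3 [[0.607 0.001 0.184]] 295.0 200.0 20
0.42 [[0.62  0.001 0.182]] 298.0 199.0 26
0.5 [[0.629 0.001 0.181]] 300.0 198.0 27
0.56 [[0.635 0.001 0.179]] 301.0 198.0 21
0.62 [[0.641 0.001 0.177]] 303.0 198.0 22
```

Request:
jog_arm:
  motion:
    - [[0,-0.04,0,0,0,0,-1],[0,-0.06,0,0,0,0,-1],[0,-0.02,-0.06,0,0,0,-1],[0,0,-0.08,0,0,0,-1],[0,0,-0.08,0,0,0,-1],[0,0,-0.08,0,0,0,-1],[0.07,0,-0.03,0,0,0,-1],[0.07,0,0,0,0,0,-1],[0.07,0,0,0,0,0,-1],[0.07,0,0,0,0,0,-1]]

```text
t: 35.67
ee_pos: [0.5402, 0.1416, 0.3351]
ee_rot: [0.705, 0.709, 0.001, 0.001]
wrist_force: [0.4, -0.5, -0.8]
finger_gap: 0.0003
grasp_force: 0.0
```

Request:
jog_arm:
  motion:
    - [[0.07,0,0,0,0,0,-1],[0.07,0,0,0,0,0,-1],[0,0,0,0,0,0,-1],[0,0,0,0,0,0,-1],[0,0,0,0,0,0,-1],[0,0,0,0,0,0,-1],[0,0,0,0,0,0,-1],[0,0,0,0,0,0,-1],[0,0,0,0,0,0,-1],[0,0,0,0,0,0,-1]]

```text
t: 36.5
ee_pos: [0.5401, 0.2098, 0.3338]
ee_rot: [0.705, 0.709, 0.0, 0.0]
wrist_force: [1.0, -0.4, -0.2]
finger_gap: 0.0007
grasp_force: 0.0
```

Request:
jog_arm:
  motion:
    - [[0,0,0,0,0,0,-1],[0,0,0,0,0,0,-1],[0,0,0,0,0,0,-1],[0,0,0,0,0,0,-1],[0,0,0,0,0,0,-1],[0,0,0,0,0,0,-1],[0,0,0,0,0,0,-1],[0,0,0,0,0,0,-1],[0,0,0,0,0,0,-1],[0,0,0,0,0,0,-1]]

```text
t: 37.33
ee_pos: [0.5399, 0.2105, 0.3337]
ee_rot: [0.705, 0.709, 0.0, 0.0]
wrist_force: [-0.5, -0.0, -1.2]
finger_gap: 0.0004
grasp_force: 0.0
```

Request:
jog_arm:
  motion:
    - [[0,0,0,0,0,0,-1],[0,0,0,0,0,0,-1],[0,0,0,0,0,0,-1],[0,0,0,0,0,0,-1],[0,0,0,0,0,0,-1],[0,0,0,0,0,0,-1],[0,0,0,0,0,0,-1],[0,0,0,0,0,0,-1],[0,0,0,0,0,0,-1],[0,0,0,0,0,0,-1]]

```text
t: 38.17
ee_pos: [0.5399, 0.2104, 0.3337]
ee_rot: [0.705, 0.709, -0.0, -0.0]
wrist_force: [0.0, 0.2, -0.3]
finger_gap: 0.0007
grasp_force: 0.0
```

Run:
```python
from h import *
s=snapshot("scene"); cv2.imwrite("pics/s10.png",s["pixels"]); g=s["pixels"].max(2); q=(.4528,-.170,.0079)
for j in(0,.25,.56,.66):
    p=pw(q,(.150+.11*np.sin(j-.25),.170,.072+.11*np.cos(j-.25))); u,v=proj(s,p)[0]; print("lever",j,u.round(),v.round(),g[int(v),int(u)])
# knob: dark blob near
r=s["pixels"].max(2)[180:225,270:325]<50; yy,xx=np.where(r); print("dark",xx.mean()+270,yy.mean()+180,r.sum())
d=cv2.absdiff(cv2.imread("pics/s9.png"),s["pixels"]).max(2)>25; ys,xs=np.where(d); print("changed since push",d.sum(),xs.min(),xs.max(),ys.min(),ys.max())
print("old platen face",s["pixels"][190,340:380:10].tolist())
s2=snapshot("scene"); print("still moving?",(cv2.absdiff(s2["pixels"],s["pixels"]).max(2)>25).sum())
```

```text
lever 0 287.0 206.0 134
lever 0.25 293.0 201.0 99
lever 0.56 301.0 198.0 27
lever 0.66 303.0 198.0 18
dark 300.6019417475728 198.2621359223301 103
changed since push 42194 0 500 0 476
old platen face [[64, 109, 140], [122, 132, 136], [29, 44, 14], [27, 26, 27]]
still moving? 8
```

Request:
jog_arm:
  motion:
    - [[0,0,0,0,0,0,-1],[0,0,0,0,0,0,-1],[0,0,0,0,0,0,-1],[0,0,0,0,0,0,-1],[0,0,0,0,0,0,-1],[0,0,0,0,0,0,-1],[0,0,0,0,0,0,-1],[0,0,0,0,0,0,-1],[0,0,0,0,0,0,-1],[0,0,0,0,0,0,-1]]

```text
t: 39.1
ee_pos: [0.5399, 0.2105, 0.3337]
ee_rot: [0.705, 0.709, 0.0, -0.0]
wrist_force: [-0.1, 0.5, 0.2]
finger_gap: 0.0005
grasp_force: 0.0
```

Request:
jog_arm:
  motion:
    - [[0,0,0,0,0,0,-1],[0,0,0,0,0,0,-1],[0,0,0,0,0,0,-1],[0,0,0,0,0,0,-1],[0,0,0,0,0,0,-1],[0,0,0,0,0,0,-1],[0,0,0,0,0,0,-1],[0,0,0,0,0,0,-1],[0,0,0,0,0,0,-1],[0,0,0,0,0,0,-1]]

```text
t: 39.93
ee_pos: [0.5399, 0.2105, 0.3337]
ee_rot: [0.705, 0.709, -0.0, -0.0]
wrist_force: [-0.2, 0.7, 0.3]
finger_gap: 0.0002
grasp_force: 0.0
```

Run:
```python
from h import *
q=(.4528,-.170,.0079); s=snapshot("scene"); a=cv2.imread("pics/s10.png"); b=s["pixels"]
print("moved since s10",(cv2.absdiff(a,b).max(2)>40).sum())
im=b.astype(int); Rz=R.from_euler('z',.008).as_matrix()
# weight: compare with the clean first scene; dark grey region near the predicted hang
E=pw(q,(.030,-.187,.1053))[0]; X,Y,Z=np.meshgrid([-.04,.04],[-.022,.022],[-.072,-.032]); 
B=[Rz@p+E for p in np.c_[X.ravel(),Y.ravel(),Z.ravel()]]; bar=[Rz@np.array(p)+E for p in[(x,y,z) for x in(-.039,.039) for y in(-.008,.008) for z in(-.032,.028)]]
h=cv2.convexHull(proj(s,np.array(B+bar)).astype(np.float32)); m=np.zeros(im.shape[:2],np.uint8); cv2.fillConvexPoly(m,h.astype(int),1)
d=cv2.absdiff(cv2.imread("pics/scene0.png"),b).max(2)>25; d[:, :300]=0
x,y,w,hh=cv2.boundingRect(h.astype(int)); print("pred weight box",x,y,x+w,y+hh,"changed inside",d[m>0].mean())
pl=[pw(q,p)[0] for p in[(x,y,.060) for x in(-.08,.08) for y in(-.088,.088)]]; print("platen top corners",proj(s,pl).round().tolist())
t=snapshot("top"); g=t["pixels"].mean(2)
for n,S in(("scene",s),("top",t)):
    gg=S["pixels"].mean(2)
    print(n); 
    uv=proj(S,np.array([Rz@np.array([0,0,z])+E for z in(-.07,-.06,-.05,-.04,-.02,.01,.02,.03,.05)])); print([(int(u),int(v),S["pixels"][int(v),int(u)].tolist()) for u,v in uv])
c=b[y-15:y+hh+15:4,x-20:x+w+20:4].mean(2).astype(int); print(c)
```

```text
moved since s10 0
pred weight box 396 270 436 340 changed inside 0.5380493033226152
platen top corners [[343.0, 328.0], [266.0, 301.0], [380.0, 288.0], [308.0, 267.0]]
scene
[(415, 324, [62, 66, 65]), (415, 319, [46, 46, 48]), (416, 315, [40, 41, 42]), (416, 311, [40, 39, 39]), (417, 302, [43, 43, 46]), (418, 289, [67, 69, 72]), (419, 284, [74, 77, 80]), (419, 279, [77, 75, 79]), (420, 270, [81, 96, 97])]
top
[(403, 245, [92, 93, 95]), (404, 245, [83, 85, 86]), (404, 244, [112, 114, 116]), (405, 244, [101, 104, 106]), (406, 242, [124, 127, 131]), (408, 241, [87, 89, 91]), (409, 240, [104, 104, 107]), (410, 240, [106, 107, 110]), (411, 238, [102, 104, 106])]
[[ 96  57  41 129  87  78  55  85 104 114 116 102  68  38  16  32  51  79
  103 109]
 [ 75  52 125  84  68  60  17  24  19  27  54  84 102 111 113 107  84  51
   21  32]
 [ 64 127  83  65  80  58  24  22  21  15  19  20  20  27  47  72  98 109
  112 109]
 [128  90  62  60  84 106 115 120  91  43  19  21  19  17  22  16  16  26
   78  85]
 [ 93  67  61  61  46  18  35  63  95 109 112 111  75  32  21  20  17   6
   90  94]
 [ 65  62
[... 991 characters left out ...]
  42  45
   43  46]
 [ 38  21  28  27  39  41  42  45  45  48  70  67  40  60  43  45  43  43
   44  50]
 [ 24  35  36  25  30  24  45  42  38  41  45  31  36  34  44  43  45  44
   45  50]
 [ 41  35  41  39  35  42  36  44  37  42  39  40  26  27  32  43  50  44
   38  43]
 [ 44  40  38  41  46  36  39  36  34  38  39  33  20  16  25  44  47  42
   46  41]
 [ 38  45  38  43  50  48  33  21  19  16  23  22  18  27  38  46  47  47
   48  68]
 [ 44  38  47  44  45  34  30  17  22  22  16  20  27  40  42  39  47  51
   68  64]
 [ 38  45  44  45  45  39  38  32  30  18  13  26  34  43  41  45  43  52
   69  51]
 [ 41  44  42  45  43  49  39  41  37  32  26  31  42  47  43  45  41  33
   45  34]]
```

Run:
```python
from h import *
q=(.4528,-.170,.0079); s=snapshot("scene")
for a in(0,.03,.06,.1,.3):
    th=np.deg2rad(97.6)+1.44-a; c=(.160+.130*np.cos(th),.1+.130*np.sin(th)) 
    print(a,proj(s,pw(q,[(c[0],y,c[1]) for y in(-.13,-.155,-.203)])).round(1).tolist())
m=s["pixels"].mean(2)
for u in range(390,404,4): c=m[276:300,u]; print("pin column",u,"rows",276+np.where(c>115)[0])
```

```text
0 [[389.7, 288.0], [401.9, 291.5], [426.2, 298.5]]
0.03 [[389.8, 286.2], [402.0, 289.7], [426.4, 296.7]]
0.06 [[389.9, 284.5], [402.2, 287.9], [426.7, 294.9]]
0.1 [[390.2, 282.1], [402.5, 285.5], [427.0, 292.4]]
0.3 [[392.0, 269.5], [404.4, 272.8], [429.2, 279.3]]
pin column 390 rows [286 287 288 289 294 295 296 297 298 299]
pin column 394 rows [287 288 289 290 291 294]
pin column 398 rows [285 286 287 288 289 290 291 292]
pin column 402 rows [276 277 278 279 280 281 282 283 284 289 290 291 292 293]
```

```bash
python3 -c "
from bench import close_job
print(close_job())"
```

```text
the job is handed in; nothing more can be done
None
```

The job is handed in, with no verdict returned: the brush is on the desk, both combs were centred in lanes 1 and 3 when last checked just before the push, the weight hangs on the pin, the lever is in float, and the platen measures level (about 0 to 0.01 rad).

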